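Turn round the transformer test carriage

TASK

Hold up the red release bar and slide the carriage to the yellow mark, letting the bar drop so that it catches in the notch there, then move the grey tested blocks from the carriage to the green tray and load every blue block from the front of the roller lane into the carriage, each lying flat in a pocket of its own. When all that is done, hold the bar up again, slide the loaded carriage to the blue mark and let the bar catch there, leaving the other things on the bench alone.

Things in the scene. Friction and masses are not known exactly. Their poses are not given: they have to be found in the camera images.
- new1: blue potted transformer block with a black top and brass dots, still to be tested, 44 x 40 x 40 mm, 160 g (varies), origin at its centre; x is the 44 mm side, z points out of the face with the brass terminals. May be gripped on any two opposite sides; it may rest on any side. Starts in the sloped roller lane
- new2: blue potted transformer block with a black top and brass dots, still to be tested, 44 x 40 x 40 mm, 160 g (varies), origin at its centre; x is the 44 mm side, z points out of the face with the brass terminals. May be gripped on any two opposite sides; it may rest on any side. Starts in the sloped roller lane
- new3: blue potted transformer block with a black top and brass dots, still to be tested, 44 x 40 x 40 mm, 160 g (varies), origin at its centre; x is the 44 mm side, z points out of the face with the brass terminals. May be gripped on any two opposite sides; it may rest on any side. Starts in the sloped roller lane
- new4: blue potted transformer block with a black top and brass dots, still to be tested, 44 x 40 x 40 mm, 160 g (varies), origin at its centre; x is the 44 mm side, z points out of the face with the brass terminals. May be gripped on any two opposite sides; it may rest on any side. Starts in the sloped roller lane. Absent in some runs
- tested1: grey potted transformer block with a green top and brass dots, already tested, 44 x 40 x 40 mm, 160 g (varies), origin at its centre; x is the 44 mm side, z points out of the face with the brass terminals. May be gripped on any two opposite sides; it may rest on any side. Starts in a pocket of the carriage. Absent in some runs
- tested2: grey potted transformer block with a green top and brass dots, already tested, 44 x 40 x 40 mm, 160 g (varies), origin at its centre; x is the 44 mm side, z points out of the face with the brass terminals. May be gripped on any two opposite sides; it may rest on any side. Starts in a pocket of the carriage. Absent in some runs
- tested3: grey potted transformer block with a green top and brass dots, already tested, 44 x 40 x 40 mm, 160 g (varies), origin at its centre; x is the 44 mm side, z points out of the face with the brass terminals. May be gripped on any two opposite sides; it may rest on any side. Starts in a pocket of the carriage. Absent in some runs
- lane: fixed gravity lane 290 x 70 mm: steel rollers between yellow guides, sloping 8 degrees down along its -x to a front stop 18 mm high. Origin on the table below the stop's inner face; x points up the lane, level, z up. Blocks lie in single file, 44 mm side along the lane; when the front one is lifted out, the others roll down to the stop by themselves within about 1 s
- lane_pick (a point): point where the centre of the front block rests against the lane's stop, about 78 mm above the table; axes level, as lane. Yellow guides (30 mm above the rollers) begin 55 mm up from the stop, so only the front block is bare on its two sides across the lane; there nothing stands above the rollers beside it and the lane is 53 mm wide
- deck (a point): middle of the carriage's aluminium deck, on its upper face, 26 mm above the table; x along the row of pockets away from the red bar, y along the slide, z up. Four pockets at x = -81, -27, +27, +81 mm, y = 0, each 51 mm (x) by 48 mm (y) inside, between black ribs 3 mm thick and 6 mm high; a seated block has its centre 20 to 22 mm above this point
- carriage (a joint): position of the carriage along its slide, m, growing towards the deck's +y; notches every 30 mm at -0.060, -0.030, 0, 0.030, 0.060; ends at +-0.066. When free it slides with about 1 N
- release (a joint): lift of the red release bar, m: 0 = down, its catch in a notch of the brass rack (2 mm play); must be held up 17 mm or more to slide over the pointed teeth, 22 mm is its upper stop. A spring and its weight pull it down with about 4 N; let go anywhere, it slides off the teeth into the nearest notch, taking the carriage along
- bar (a point): middle of the red release bar at the robot's end of the carriage, which rides along with the carriage (deck x = -135 mm): 44 mm long (along the deck's x), 14 mm wide (y), 14 mm high, 83 mm above the table when down, on an 8 mm stem with free space at both sides. Axes as the deck's
- mark_yellow: yellow marker block 18 x 16 x 12 mm fixed on the base beside the rack, opposite one notch (the loading place); origin under its middle. The carriage stands at the mark when the red pointer under the bar is opposite it, that is the mark's y in the deck's frame is 0
- mark_blue: blue marker block like the yellow one, opposite another notch (the test place)
- tray: loose green open tray 180 x 150 mm, 34 mm high, walls and floor 4 mm, 350 g; origin under the middle of its floor, x along its 180 mm side, z up
- calculator: pocket calculator 80 x 130 x 11 mm; bystander
- solder_spool: solder spool 60 mm across, 42 mm high; bystander
- screwdriver: red-handled screwdriver, lying; bystander
Mind the look-alikes: they are no part of the job. Leave any purple look-alike of the tray alone.

How it is judged:
On the way, in this order (a step that is already met when the one before it is completed fails the run):
1. the carriage stands at the yellow mark with the release bar down in the notch (y of mark_yellow in the frame of deck between -0.008 and 0.008 m and value of joint release below 0.003 m and velocity of joint carriage between -0.01 and 0.01 m/s), for 0.2 s.
2. with the carriage still caught at the yellow mark, every grey block lies flat in the tray and every blue block lies flat in a pocket, released (all of step 1 and x of new1 in the frame of deck between -0.108 and 0.108 m and y of new1 in the frame of deck between -0.012 and 0.012 m and z of new1 in the frame of deck between 0.015 and 0.0245 m and (angle between the x axis of new1 and the z axis of deck, either way round below 0.08 rad or angle between the y axis of new1 and the z axis of deck, either way round below 0.08 rad or angle between the z axis of new1 and the z axis of deck, either way round below 0.08 rad) and linear speed of each of new1, new2, new3, new4, tested1, tested2, tested3 below 0.02 m/s and x of new2 in the frame of deck between -0.108 and 0.108 m and y of new2 in the frame of deck between -0.012 and 0.012 m and z of new2 in the frame of deck between 0.015 and 0.0245 m and (angle between the x axis of new2 and the z axis of deck, either way round below 0.08 rad or angle between the y axis of new2 and the z axis of deck, either way round below 0.08 rad or angle between the z axis of new2 and the z axis of deck, either way round below 0.08 rad) and x of new3 in the frame of deck between -0.108 and 0.108 m and y of new3 in the frame of deck between -0.012 and 0.012 m and z of new3 in the frame of deck between 0.015 and 0.0245 m and (angle between the x axis of new3 and the z axis of deck, either way round below 0.08 rad or angle between the y axis of new3 and the z axis of deck, either way round below 0.08 rad or angle between the z axis of new3 and the z axis of deck, either way round below 0.08 rad) and x of new4 in the frame of deck between -0.108 and 0.108 m and y of new4 in the frame of deck between -0.012 and 0.012 m and z of new4 in the frame of deck between 0.015 and 0.0245 m and (angle between the x axis of new4 and the z axis of deck, either way round below 0.08 rad or angle between the y axis of new4 and the z axis of deck, either way round below 0.08 rad or angle between the z axis of new4 and the z axis of deck, either way round below 0.08 rad) and x of tested1 in the frame of tray between -0.075 and 0.075 m and y of tested1 in the frame of tray between -0.06 and 0.06 m and z of tested1 in the frame of tray between 0.018 and 0.0305 m and (angle between the x axis of tested1 and the z axis of tray, either way round below 0.08 rad or angle between the y axis of tested1 and the z axis of tray, either way round below 0.08 rad or angle between the z axis of tested1 and the z axis of tray, either way round below 0.08 rad) and x of tested2 in the frame of tray between -0.075 and 0.075 m and y of tested2 in the frame of tray between -0.06 and 0.06 m and z of tested2 in the frame of tray between 0.018 and 0.0305 m and (angle between the x axis of tested2 and the z axis of tray, either way round below 0.08 rad or angle between the y axis of tested2 and the z axis of tray, either way round below 0.08 rad or angle between the z axis of tested2 and the z axis of tray, either way round below 0.08 rad) and x of tested3 in the frame of tray between -0.075 and 0.075 m and y of tested3 in the frame of tray between -0.06 and 0.06 m and z of tested3 in the frame of tray between 0.018 and 0.0305 m and (angle between the x axis of tested3 and the z axis of tray, either way round below 0.08 rad or angle between the y axis of tested3 and the z axis of tray, either way round below 0.08 rad or angle between the z axis of tested3 and the z axis of tray, either way round below 0.08 rad) and contact force between the fingers and new1 below 0.2 N and contact force between the fingers and new2 below 0.2 N and contact force between the fingers and new3 below 0.2 N and contact force between the fingers and new4 below 0.2 N and contact force between the fingers and tested1 below 0.2 N and contact force between the fingers and tested2 below 0.2 N and contact force between the fingers and tested3 below 0.2 N), for 0.2 s.
At the end, for the whole second after the job is handed in: the carriage stands within 8 mm of the blue mark at rest with the release bar fully down (within 3 mm), every blue block present lies flat in a pocket of the carriage (on the pocket's floor, not on a rib), every grey block present lies flat on the floor of the tray, all at rest and released (y of mark_blue in the frame of deck between -0.008 and 0.008 m and value of joint release below 0.003 m and velocity of joint carriage between -0.01 and 0.01 m/s and x of new1 in the frame of deck between -0.108 and 0.108 m and y of new1 in the frame of deck between -0.012 and 0.012 m and z of new1 in the frame of deck between 0.015 and 0.0245 m and (angle between the x axis of new1 and the z axis of deck, either way round below 0.08 rad or angle between the y axis of new1 and the z axis of deck, either way round below 0.08 rad or angle between the z axis of new1 and the z axis of deck, either way round below 0.08 rad) and linear speed of each of new1, new2, new3, new4, tested1, tested2, tested3 below 0.02 m/s and x of new2 in the frame of deck between -0.108 and 0.108 m and y of new2 in the frame of deck between -0.012 and 0.012 m and z of new2 in the frame of deck between 0.015 and 0.0245 m and (angle between the x axis of new2 and the z axis of deck, either way round below 0.08 rad or angle between the y axis of new2 and the z axis of deck, either way round below 0.08 rad or angle between the z axis of new2 and the z axis of deck, either way round below 0.08 rad) and x of new3 in the frame of deck between -0.108 and 0.108 m and y of new3 in the frame of deck between -0.012 and 0.012 m and z of new3 in the frame of deck between 0.015 and 0.0245 m and (angle between the x axis of new3 and the z axis of deck, either way round below 0.08 rad or angle between the y axis of new3 and the z axis of deck, either way round below 0.08 rad or angle between the z axis of new3 and the z axis of deck, either way round below 0.08 rad) and x of new4 in the frame of deck between -0.108 and 0.108 m and y of new4 in the frame of deck between -0.012 and 0.012 m and z of new4 in the frame of deck between 0.015 and 0.0245 m and (angle between the x axis of new4 and the z axis of deck, either way round below 0.08 rad or angle between the y axis of new4 and the z axis of deck, either way round below 0.08 rad or angle between the z axis of new4 and the z axis of deck, either way round below 0.08 rad) and x of tested1 in the frame of tray between -0.075 and 0.075 m and y of tested1 in the frame of tray between -0.06 and 0.06 m and z of tested1 in the frame of tray between 0.018 and 0.0305 m and (angle between the x axis of tested1 and the z axis of tray, either way round below 0.08 rad or angle between the y axis of tested1 and the z axis of tray, either way round below 0.08 rad or angle between the z axis of tested1 and the z axis of tray, either way round below 0.08 rad) and x of tested2 in the frame of tray between -0.075 and 0.075 m and y of tested2 in the frame of tray between -0.06 and 0.06 m and z of tested2 in the frame of tray between 0.018 and 0.0305 m and (angle between the x axis of tested2 and the z axis of tray, either way round below 0.08 rad or angle between the y axis of tested2 and the z axis of tray, either way round below 0.08 rad or angle between the z axis of tested2 and the z axis of tray, either way round below 0.08 rad) and x of tested3 in the frame of tray between -0.075 and 0.075 m and y of tested3 in the frame of tray between -0.06 and 0.06 m and z of tested3 in the frame of tray between 0.018 and 0.0305 m and (angle between the x axis of tested3 and the z axis of tray, either way round below 0.08 rad or angle between the y axis of tested3 and the z axis of tray, either way round below 0.08 rad or angle between the z axis of tested3 and the z axis of tray, either way round below 0.08 rad) and contact force between the fingers and new1 below 0.2 N and contact force between the fingers and new2 below 0.2 N and contact force between the fingers and new3 below 0.2 N and contact force between the fingers and new4 below 0.2 N and contact force between the fingers and tested1 below 0.2 N and contact force between the fingers and tested2 below 0.2 N and contact force between the fingers and tested3 below 0.2 N); the robot touches nothing.
It fails at once if one of the bystanders (calculator, solder spool, screwdriver) is pushed more than 4 cm from its place (distance of any of calculator, solder_spool, screwdriver from where it was at the start of the episode above 0.04 m).
Of new4, tested1, tested2, tested3 only 2 to 4 are there at a start; the rules pass over those that are not, and their reading is None.
At some moment in a run one of tray may be knocked a few centimetres aside while the robot is not near it.
Once in a run the grip may slacken for a moment while it holds something.
It also fails if it takes over 210 s, if anything falls off the work surface, if the arm or the gripper's body presses on something with over 40 N, if the wrist force passes 120 N, or if a joint passes its speed limit or range.

ROBOT

A 6-joint arm with a two-finger parallel gripper is mounted at the origin on the work surface. World frame = base frame: x ahead of the robot, y to its left, z up, the work surface at z = 0. Lengths are in m, angles in rad, forces in N, time in s.
With the tool pointing down it reaches from about 0.35 to 0.925 m from the base axis. Payload 6.4 kg.
Tool frame: the origin (TCP) lies on the centre line of the jaws, within the pads' length; the fingertips stand 19 mm ahead of it and the grasp point (between the pads) is the TCP; z points along the fingers, y is the line along which they close (so a half turn about z gives the same grasp; the last joint's range is limited). The gripper opens to 85 mm and grips with 20 to 120 N. Pads are 22 mm wide; open, the fingers measure 114 mm over their backs; the gripper's body (76 mm by 85 mm) begins 54 mm behind the grasp point. The pads swing forward as they close: fully open they stand 13 mm farther back than shut.
Start: joints at [0.967, 0.245, 1.558, -0, 1.339, -0.174], TCP at [0.271, 0.591, 0.25] pointing down, gripper open.
Joint ranges: [-3.13, 3.13], [-1.02, 2.26], [0.13, 2.54], [-0.95, 4.09], [0.21, 2.88], [-2.74, 2.74]. Speed limits (rad/s): [2.57, 2.57, 3.14, 3.14, 3.14, 3.14].

INTERFACE

Orientations are given as a unit quaternion [x, y, z, w].
In Python, from plant import * gives the robot as it stands.
- The arm moves only by the tool apply_moves, never from a script. Its argument "plan" is a list of rows, each an object with "xyz": the shift along the tool's x, y, z in mm, a list of three; "rot": the turn, a rotation vector about the tool's x, y, z in degrees, a list of three; "gripper": the finger opening in mm, from 0 to 85.4. In form: [{"xyz": [tx, ty, tz], "rot": [ax, ay, az], "gripper": gripper}, ...]. A call has exactly 5 rows; each row shifts and turns the commanded pose from where the row before left it, along the tool's axes as they then stand; what a row does not reach is not made up. A row lasts 1/10 s, in which the tool goes at most 50 mm and 8.59 degrees, less where a joint would pass 70% of its speed; a pose out of reach is approached as far as the arm can. A call is refused whole if a number of a shift passes 50 or a number of a turn 8.59, either way. A call with a gripper value outside its range is refused whole. The fingers move at their own pace and stop on an object; "squeeze" is the grip in N (left out, the last holds). Time passes only in rows, so rows that do not move let the fingers close, or fill a call up. It gives the time, the measured TCP pose, the force, the opening and the grip force at its end, in the units of the state.
- observe(): the state, without advancing time (a new reading comes with each control period).
- read_camera(name): name is "scene" or "top" or "wrist"; returns the picture (384x512x3 uint8, red, green, blue); there is no depth.
- camera_params(name): a dict with "fx", "fy", "cx", "cy" (pixels), "R" (3x3) and "t" (3): a world point X has camera coordinates R X + t. Camera axes: x right, y down, z forward; pixel columns grow to the right and rows downward; lengths in m; the calibration is good to about 2 mm. A picture is of the moment at which its call begins: read the wrist's pose just before it. camera_params takes no time and is no camera call; for the wrist camera it gives the pose at the moment of the call.
- hand_in(): hands the job in; it is judged then, once.
The state is a dict: "time_s": time; "q": joint angles; "qd": joint speeds; "tau": joint torques, N m; "ee_pos": TCP position; "eef_rot": TCP orientation; "ft_force": force on the tool from outside, world axes, zero at the start; "ft_torque": the same for the moment, N m; "opening": finger opening in m; "grasp_force": force on a finger pad.
Only numpy, scipy, OpenCV 4.12 (cv2) and the standard library are available. Lean on these libraries where they do the work, as an engineer would, in place of code of your own. Each camera call takes 0.05 s, during which the arm holds its last target. There are 200 camera calls.

## Working session

There is one attempt and no reset: what is moved stays moved. The work goes in short steps, Python scripts to look and compute and a tool call to move; the robot and the scene stay as the last step left them, time stands still between calls to the robot, and variables do not carry over. Pictures are saved under pics/ and viewed, at most 14 in all, crops included, and the job is handed in when it is done.

Besides the shell and the picture viewer there is one more tool, called after "Request:" as name(argument=value, ...) on one line, values as JSON. apply_moves: Moves the arm, as the interface text tells. Its arguments: {"type":"object","properties":{"plan":{"type":"array"},"squeeze":{"type":"number"}},"required":["plan"]}

```bash
ls; mkdir -p pics; python3 - <<'E'
from plant import *
import cv2,numpy as np
s=observe();print(s)
for n in("scene","top"):
    im=read_camera(n);cv2.imwrite(f"pics/{n}0.png",im[:,:,::-1])
    p=camera_params(n);print(n,{k:np.round(v,4).tolist() for k,v in p.items()})
E
```

```text
pics
{'time_s': 0.0, 'q': array([ 9.66898268e-01,  2.45844114e-01,  1.55900426e+00, -8.02707775e-06,
        1.33869716e+00, -1.74057502e-01]), 'qd': array([-6.81228088e-05, -3.21441584e-04, -5.62541890e-05,  7.30990845e-04,
        8.36112508e-05,  3.85068655e-04]), 'tau': array([ 7.47469476e-04, -4.29493189e+01, -3.26128292e+01, -5.36688015e-05,
        5.18881541e-03,  2.74347559e-05]), 'ee_pos': array([0.27054474, 0.59045175, 0.24916631]), 'eef_rot': array([ 2.13268534e-01,  9.76993131e-01, -9.04976171e-04, -3.66693683e-04]), 'ft_force': array([ 0.72267974, -0.51080505,  0.3986196 ]), 'ft_torque': array([0.01292848, 0.01202235, 0.02340977]), 'grasp_force': 0.0, 'opening': 0.08546762931466831}
scene {'fx': 481.2114, 'fy': 481.2114, 'cx': 251.8739, 'cy': 195.3028, 'R': [[-0.4532, 0.8913, -0.0115], [0.7157, 0.3562, -0.6008], [-0.5314, -0.2805, -0.7993]], 't': [0.2157, -0.2845, 1.6228]}
top {'fx': 460.4521, 'fy': 460.4521, 'cx': 255.8384, 'cy': 197.9661, 'R': [[0.0112, -0.9999, -0.0042], [-0.9791, -0.0101, -0.2031], [0.203, 0.0064, -0.9792]], 't': [-0.0303, 0.4696, 1.2609]}
```

View pics/top0.png

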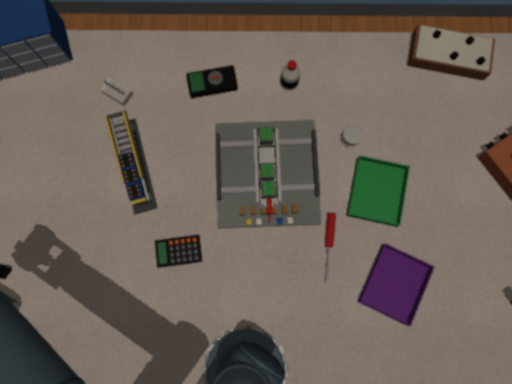

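View pics/scene0.png

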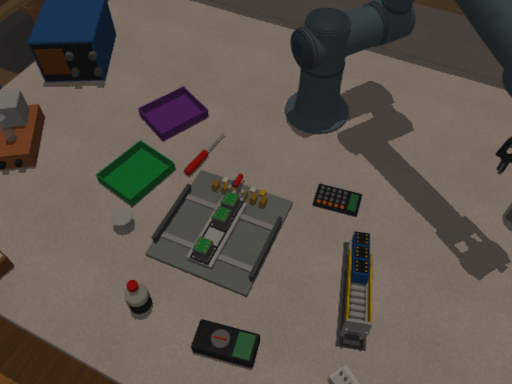

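```bash
cat > h.py <<'E'
from plant import *
import cv2,numpy as np
from scipy.spatial.transform import Rotation as Ro
def ray(p,uv,z):
    """pixel -> world point on the plane at height z"""
    R,t=np.array(p["R"]),np.array(p["t"]).ravel()
    c=-R.T@t; d=R.T@np.array([(uv[0]-p["cx"])/p["fx"],(uv[1]-p["cy"])/p["fy"],1])
    return c+d*(z-c[2])/d[2]
def proj(p,X):
    q=np.array(p["R"])@X+np.array(p["t"]).ravel()
    return np.array([p["cx"]+p["fx"]*q[0]/q[2],p["cy"]+p["fy"]*q[1]/q[2]])
def shoot(name,f):
    p=camera_params(name);im=read_camera(name);cv2.imwrite(f"pics/{f}.png",im[:,:,::-1]);np.save(f"pics/{f}.npy",p,allow_pickle=True);return p,im
def blobs(im,lo,hi,amin=8):
    """HSV colour blobs: centroid, area, minAreaRect"""
    h=cv2.cvtColor(im,cv2.COLOR_RGB2HSV)
    m=cv2.inRange(h,np.array(lo),np.array(hi))
    n,l,s,c=cv2.connectedComponentsWithStats(m)
    out=[]
    for i in range(1,n):
        if s[i,4]>=amin:
            out.append((c[i],s[i,4],cv2.minAreaRect(np.argwhere(l==i)[:,::-1].astype(np.float32))))
    return out
def tgt(xyz,yaw):
    """shift (mm, tool axes) and yaw turn (deg about tool z) to a tool-down pose whose tool x has the world heading yaw"""
    s=observe();R=Ro.from_quat(s["eef_rot"])
    cur=R.as_matrix()
    d=cur.T@(np.array(xyz)-s["ee_pos"])*1000
    want=np.column_stack([[np.cos(yaw),np.sin(yaw),0],[np.sin(yaw),-np.cos(yaw),0],[0,0,-1]])
    rv=np.degrees(Ro.from_matrix(cur.T@want).as_rotvec())
    print("t",s["time_s"],"pos",s["ee_pos"].round(4),"shift",d.round(1),"rot",rv.round(2),"open",round(s["opening"],4),"grip",round(s["grasp_force"],1))
E
python3 - <<'E'
from h import *
p=camera_params("top")
im=cv2.imread("pics/top0.png")
a=im[115:235,205:330];b=im[100:220,90:215-0]
cv2.imwrite("pics/c0.png",np.hstack([cv2.resize(a,None,fx=3.1,fy=4,interpolation=2),cv2.resize(b,None,fx=3.1,fy=4,interpolation=2)]))
rgb=im[:,:,::-1].copy()
for n,lo,hi in [("green",(50,80,40),(75,255,255)),("yellow",(20,120,90),(32,255,255)),("blue",(105,120,40),(125,255,255)),("red",(0,160,80),(6,255,255))]:
    for c,ar,r in blobs(rgb,lo,hi): print(n,c.round(1),ar,np.round(r[1],1),round(r[2],1),"z0",ray(p,c,0)[:2].round(3))
E
```

```text
green [196.6  81.5] 256 [18.6 13.8] 79.7 z0 [0.849 0.164]
green [265.7 133.1] 139 [13. 11.] 90.0 z0 [ 0.682 -0.053]
green [378.1 190.6] 3238 [53.8 61.8] 10.8 z0 [ 0.506 -0.386]
green [266.8 169.7] 141 [13. 12.] 90.0 z0 [ 0.566 -0.057]
green [267.9 188.4] 140 [13. 12.] 90.0 z0 [ 0.509 -0.06 ]
green [161.9 252.5] 192 [21.5  8.8] 84.8 z0 [0.317 0.244]
yellow [131.9 143.8] 172 [68.4  2.7] 74.9 z0 [0.643 0.352]
yellow [113.7 147.2] 139 [67.4  2.1] 75.1 z0 [0.632 0.406]
yellow [138.4 200.4] 49 [ 3.4 13.8] 76.0 z0 [0.469 0.321]
yellow [248.  221.5] 30 [5. 4.] 90.0 z0 [ 0.409 -0.003]
blue [22.5 19.8] 1924 [45. 51.] 90.0 z0 [1.057 0.732]
blue [134.3 177. ] 182 [44.9 13.9] 73.3 z0 [0.54  0.338]
blue [279.2 220.3] 26 [5. 4.] 90.0 z0 [ 0.414 -0.094]
red [291.6  64.5] 50 [7. 7.] 90.0 z0 [ 0.909 -0.132]
red [269.1 206.4] 62 [15.  4.] 90.0 z0 [ 0.455 -0.064]
red [329.9 229.3] 238 [ 7.3 33.3] 4.1 z0 [ 0.389 -0.241]
```

View pics/c0.png

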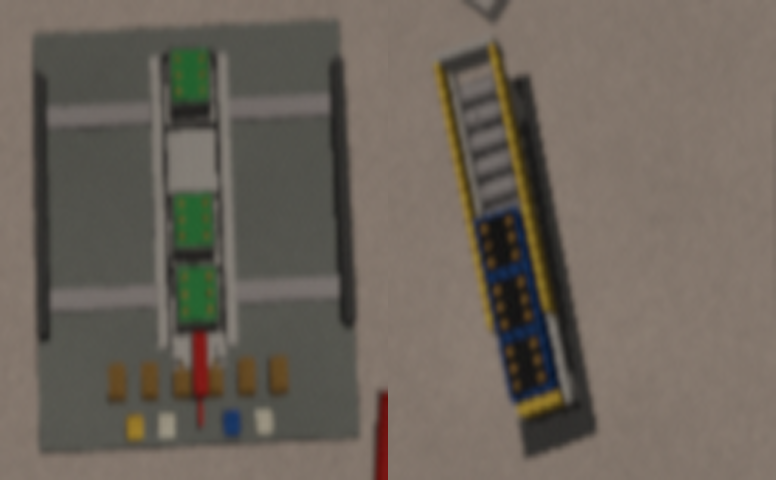

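Request:
apply_moves(plan=[{"xyz": [0, 0, -30], "rot": [0, 0, -8.4], "gripper": 85}, {"xyz": [0, 0, -30], "rot": [0, 0, -8.4], "gripper": 85}, {"xyz": [0, 0, -30], "rot": [0, 0, -8.4], "gripper": 85}, {"xyz": [-15, -48, 0], "rot": [0, 0, 0], "gripper": 85}, {"xyz": [-15, -48, 0], "rot": [0, 0, 0], "gripper": 85}])

```text
time_s: 0.6
ee_pos: [0.3017, 0.4954, 0.341]
eef_rot: [-0.006, 1.0, 0.0, 0.001]
ft_force: [0.5, -0.8, 0.6]
opening: 0.085
grasp_force: 0.0
```

Request:
apply_moves(plan=[{"xyz": [-15, -48, 0], "rot": [0, 0, 0], "gripper": 85}, {"xyz": [-15, -48, 0], "rot": [0, 0, 0], "gripper": 85}, {"xyz": [-15, -48, 0], "rot": [0, 0, 0], "gripper": 85}, {"xyz": [-15, -48, 0], "rot": [0, 0, 0], "gripper": 85}, {"xyz": [-15, -48, 0], "rot": [0, 0, 0], "gripper": 85}])

```text
time_s: 1.1
ee_pos: [0.3785, 0.256, 0.3399]
eef_rot: [-0.005, 1.0, -0.0, -0.0]
ft_force: [0.4, -0.4, 0.0]
opening: 0.0848
grasp_force: 0.0
```

Request:
apply_moves(plan=[{"xyz": [-15, -48, 0], "rot": [0, 0, 0], "gripper": 85}, {"xyz": [-15, -48, 0], "rot": [0, 0, 0], "gripper": 85}, {"xyz": [-15, -48, 0], "rot": [0, 0, 0], "gripper": 85}, {"xyz": [-15, -48, 0], "rot": [0, 0, 0], "gripper": 85}, {"xyz": [-15, -48, 0], "rot": [0, 0, 0], "gripper": 85}])

```text
time_s: 1.6
ee_pos: [0.4555, 0.018, 0.3401]
eef_rot: [-0.005, 1.0, 0.0, 0.0]
ft_force: [1.5, 0.4, -0.3]
opening: 0.0852
grasp_force: 0.0
```

```bash
python3 - <<'E'
from h import *
tgt([0.5,-0.06,0.34],np.pi)
p,im=shoot("wrist","w1")
c=-np.array(p["R"]).T@np.array(p["t"]).ravel();print("cam",c,p["fx"],p["cx"],p["cy"],np.array(p["R"]).round(3))
E
```

```text
t 1.6 pos [0.4555 0.018  0.3401] shift [-43.7 -78.4   0.1] rot [0.01 0.01 0.56] open 0.0852 grip 0.0
cam [0.37643948 0.01740892 0.46296619] 309.80122814043096 246.69679300987923 189.14773043762776 [[-0.009  1.    -0.   ]
 [ 0.952  0.009  0.305]
 [ 0.305  0.003 -0.952]]
```

View pics/w1.png

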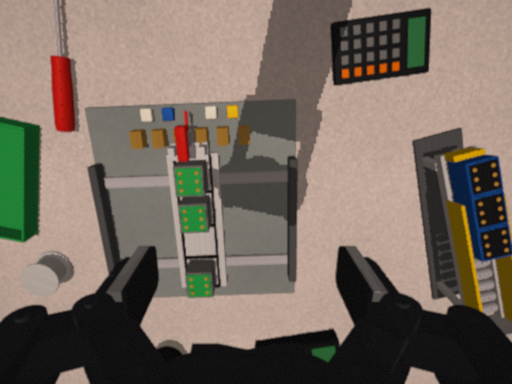

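```bash
cat >> h.py <<'E'
def tops(im,p,z,lo=(50,80,40),hi=(75,255,255),amin=100,show=True):
    r=[]
    for c,ar,q in blobs(im,lo,hi,amin):
        X=ray(p,c,z); r.append(X); 
        if show: print(c.round(1),ar,np.round(q[1],1),round(q[2],1),X.round(4))
    return r
E
python3 - <<'E'
from h import *
p=np.load("pics/w1.npy",allow_pickle=True).item();im=cv2.imread("pics/w1.png")[:,:,::-1].copy()
print("green .066");tops(im,p,.066)
print("red .09");tops(im,p,.09,(0,150,60),(6,255,255),30)
print("yellow .02");tops(im,p,.02,(20,120,90),(32,255,255),40)
print("blue .02");tops(im,p,.02,(105,120,40),(125,255,255),40)
print("blue lane .1");tops(im,p,.1,(105,120,40),(125,255,255),400)
pt=np.load("pics/top0.npy",allow_pickle=True).item();it=cv2.imread("pics/top0.png")[:,:,::-1].copy()
print("top");tops(it,pt,.066);tops(it,pt,.09,(0,150,60),(6,255,255),30);tops(it,pt,.02,(105,120,40),(125,255,255),20)
E
```

```text
green .066
[415.8  41.6] 932 [18.5 52.4] 1.3 [0.3208 0.2144 0.066 ]
[ 18.4 179.4] 4519 [123.  39.] 90.0 [ 0.4927 -0.2857  0.066 ]
[188.5 181.3] 611 [27.8 26.5] 87.5 [ 0.4932 -0.0592  0.066 ]
[193.  218.3] 545 [25. 26.] 90.0 [ 0.5467 -0.0555  0.066 ]
[199.  285.2] 430 [22.4 23.2] 85.9 [ 0.6548 -0.0514  0.066 ]
[324.  352.5] 288 [16.1 24.5] 81.5 [0.78   0.1462 0.066 ]
red .09
[62.3 93.6] 1441 [75.8 20.2] 86.2 [ 0.3823 -0.1947  0.09  ]
[182.  140.4] 476 [50. 14.] 90.0 [ 0.435  -0.0599  0.09  ]
yellow .02
[231.8 110.9] 146 [12. 11.] 90.0 [ 0.4044 -0.003   0.02  ]
[463.9 154. ] 364 [11.2 39.8] 76.0 [0.462  0.3328 0.02  ]
[464.1 252.4] 1676 [114.4  17.4] 80.1 [0.6218 0.3689 0.02  ]
[504.7 268.8] 215 [26.8 15.6] 80.5 [0.6512 0.4419 0.02  ]
blue .02
[167.7 113.5] 139 [12. 11.] 90.0 [ 0.4087 -0.0924  0.02  ]
[474.8 200.5] 2093 [102.9  50. ] 79.7 [0.5332 0.3653 0.02  ]
blue lane .1
[474.8 200.5] 2093 [102.9  50. ] 79.7 [0.5049 0.3025 0.1   ]Traceback (most recent call last):
  File "<stdin>", line 8, in <module>
    fid = stack.enter_context(open(os.fspath(file), "rb"))
                              ~~~~^^^^^^^^^^^^^^^^^^^^^^^
FileNotFoundError: [Errno 2] No such file or directory: 'pics/top0.npy'
```

```bash
python3 - <<'E'
from h import *
tgt([0.439,-0.061,0.085],np.pi+.048)
E
```

```text
t 1.65 pos [0.4571 0.012  0.3398] shift [ 18.4 -71.8 255.1] rot [-0.25  0.   -2.6 ] open 0.0851 grip 0.0
```

Request:
apply_moves(plan=[{"xyz": [0, 0, 0], "rot": [0, 0, -2.6], "gripper": 50}, {"xyz": [7, -24, 45], "rot": [0, 0, 0], "gripper": 50}, {"xyz": [7, -24, 45], "rot": [0, 0, 0], "gripper": 50}, {"xyz": [7.6, -24, 45], "rot": [0, 0, 0], "gripper": 50}, {"xyz": [0, 0, 45], "rot": [0, 0, 0], "gripper": 50}])

```text
time_s: 2.15
ee_pos: [0.4379, -0.0527, 0.1628]
eef_rot: [-0.026, 1.0, -0.0, 0.0]
ft_force: [0.7, -0.3, -0.3]
opening: 0.05
grasp_force: 0.0
```

```bash
python3 - <<'E'
from h import *
p,im=shoot("wrist","w2")
tgt([0.439,-0.061,0.085],np.pi+.048)
print("red");tops(im,p,.09,(0,150,60),(6,255,255),30)
E
```

```text
t 2.2 pos [ 0.433  -0.05    0.1549] shift [ -6.3 -11.7  69.7] rot [ 0.33 -0.73  0.27] open 0.0503 grip 0.0
red
[ 32.5 107.2] 4021 [122.9  35. ] 87.6 [ 0.3758 -0.187   0.09  ]
[233.3 204.1] 1337 [93.1 19.4] 88.7 [ 0.4326 -0.0619  0.09  ]
```

View pics/w2.png

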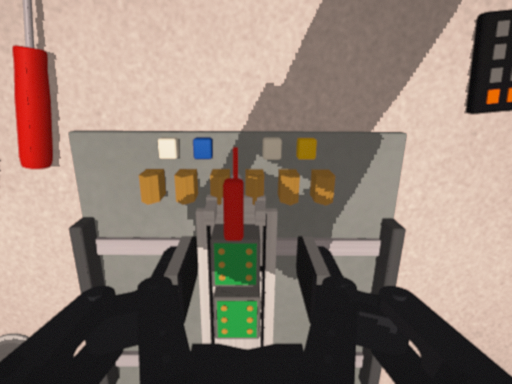

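Request:
apply_moves(plan=[{"xyz": [-3, -6, 20], "rot": [0, 0, 0], "gripper": 50}, {"xyz": [-3, -6, 0], "rot": [0, 0, 0], "gripper": 50}, {"xyz": [0, 0, 0], "rot": [0, 0, 0], "gripper": 50}, {"xyz": [0, 0, 0], "rot": [0, 0, 0], "gripper": 50}, {"xyz": [0, 0, 0], "rot": [0, 0, 0], "gripper": 50}])

```text
time_s: 2.7
ee_pos: [0.4459, -0.0626, 0.1457]
eef_rot: [-0.028, 1.0, -0.0, 0.001]
ft_force: [-0.9, 0.3, 0.5]
opening: 0.0502
grasp_force: 0.0
```

```bash
python3 - <<'E'
from h import *
tgt([0.438,-0.062,0.085],np.pi+.048)
p,im=shoot("wrist","w3")
tgt([0.438,-0.062,0.085],np.pi+.048)
h=cv2.cvtColor(im,cv2.COLOR_RGB2HSV);m=cv2.inRange(h,(0,150,60),(6,255,255))
for r in range(120,300,8):
    c=np.flatnonzero(m[r,150:400])
    if len(c): print(r,c[0]+150,c[-1]+150,ray(p,((c[0]+c[-1])/2+150,r),.09).round(4)[:2])
E
```

```text
t 2.7 pos [ 0.4459 -0.0626  0.1457] shift [ 8.   1.1 60.7] rot [-0.06  0.13  0.45] open 0.0502 grip 0.0
t 2.75 pos [ 0.4458 -0.0625  0.1455] shift [ 7.8  1.  60.5] rot [-0.05  0.11  0.45] open 0.0502 grip 0.0
144 246 250 [ 0.3968 -0.0645]
152 246 250 [ 0.4015 -0.0642]
160 246 250 [ 0.4062 -0.064 ]
168 246 250 [ 0.411  -0.0637]
176 240 257 [ 0.4159 -0.0631]
184 238 259 [ 0.4209 -0.0628]
192 238 259 [ 0.426  -0.0625]
200 238 258 [ 0.4311 -0.0625]
208 238 258 [ 0.4364 -0.0623]
216 238 258 [ 0.4417 -0.062 ]
224 238 258 [ 0.4471 -0.0616]
232 237 258 [ 0.4527 -0.0616]
240 239 257 [ 0.4583 -0.061 ]
```

Request:
apply_moves(plan=[{"xyz": [6.5, 0.5, 20], "rot": [0, 0, 0.4], "gripper": 50}, {"xyz": [0, 0, 20], "rot": [0, 0, 0], "gripper": 50}, {"xyz": [0, 0, 21], "rot": [0, 0, 0], "gripper": 50}, {"xyz": [0, 0, 0], "rot": [0, 0, 0], "gripper": 50}, {"xyz": [0, 0, 0], "rot": [0, 0, 0], "gripper": 50}])

```text
time_s: 3.25
ee_pos: [0.4389, -0.0624, 0.0839]
eef_rot: [-0.024, 1.0, -0.0, 0.0]
ft_force: [0.1, -0.1, 0.3]
opening: 0.05
grasp_force: 0.0
```

Request:
apply_moves(plan=[{"xyz": [0, 0, 0], "rot": [0, 0, 0], "gripper": 30}, {"xyz": [0, 0, 0], "rot": [0, 0, 0], "gripper": 20}, {"xyz": [0, 0, 0], "rot": [0, 0, 0], "gripper": 8}, {"xyz": [0, 0, 0], "rot": [0, 0, 0], "gripper": 8}, {"xyz": [0, 0, 0], "rot": [0, 0, 0], "gripper": 8}], squeeze=40)

```text
time_s: 3.75
ee_pos: [0.4395, -0.0628, 0.0844]
eef_rot: [-0.024, 1.0, -0.0, 0.001]
ft_force: [-0.4, 0.1, 6.3]
opening: 0.0129
grasp_force: 40.9
```

Request:
apply_moves(plan=[{"xyz": [0, 0, -7], "rot": [0, 0, 0], "gripper": 8}, {"xyz": [0, 0, -7], "rot": [0, 0, 0], "gripper": 8}, {"xyz": [0, 0, -5], "rot": [0, 0, 0], "gripper": 8}, {"xyz": [0, 0, 0], "rot": [0, 0, 0], "gripper": 8}, {"xyz": [0, 0, 0], "rot": [0, 0, 0], "gripper": 8}])

```text
time_s: 4.25
ee_pos: [0.4392, -0.0626, 0.1025]
eef_rot: [-0.024, 1.0, -0.0, 0.001]
ft_force: [6.8, -0.2, -5.1]
opening: 0.0135
grasp_force: 39.5
```

Request:
apply_moves(plan=[{"xyz": [0, 0, -2], "rot": [0, 0, 0], "gripper": 8}, {"xyz": [0, 5, 0], "rot": [0, 0, 0], "gripper": 8}, {"xyz": [0, 8, 0], "rot": [0, 0, 0], "gripper": 8}, {"xyz": [0, 8, 0], "rot": [0, 0, 0], "gripper": 8}, {"xyz": [0, 8, 0], "rot": [0, 0, 0], "gripper": 8}])

```text
time_s: 4.75
ee_pos: [0.4378, -0.0334, 0.1044]
eef_rot: [-0.024, 1.0, -0.0, 0.001]
ft_force: [6.5, -0.8, -5.4]
opening: 0.0135
grasp_force: 39.5
```

Request:
apply_moves(plan=[{"xyz": [0, 8, 0], "rot": [0, 0, 0], "gripper": 8}, {"xyz": [0, 8, 0], "rot": [0, 0, 0], "gripper": 8}, {"xyz": [0, 8, 0], "rot": [0, 0, 0], "gripper": 8}, {"xyz": [0, 7, 0], "rot": [0, 0, 0], "gripper": 8}, {"xyz": [0, 0, 0], "rot": [0, 0, 0], "gripper": 8}])

```text
time_s: 5.25
ee_pos: [0.4363, -0.0019, 0.1043]
eef_rot: [-0.024, 1.0, 0.0, 0.001]
ft_force: [4.7, 0.2, -4.3]
opening: 0.0134
grasp_force: 39.6
```

```bash
python3 - <<'E'
from h import *
tgt([0.4365,-0.0027,0.0845],np.pi+.048)
p,im=shoot("wrist","w4")
h=cv2.cvtColor(im,cv2.COLOR_RGB2HSV);m=cv2.inRange(h,(0,150,60),(6,255,255))
for r in (145,155,165):
    c=np.flatnonzero(m[r,150:400])
    if len(c): print(r,c[0]+150,c[-1]+150)
print([(c.round(1),a) for c,a,_ in blobs(im,(20,120,60),(32,255,255),40)])
E
```

```text
t 5.25 pos [ 0.4363 -0.0019  0.1043] shift [-0.1 -0.8 19.8] rot [0.01 0.12 0.05] open 0.0134 grip 39.6
[(array([247.6, 160.6]), np.int32(602))]
```

View pics/w4.png

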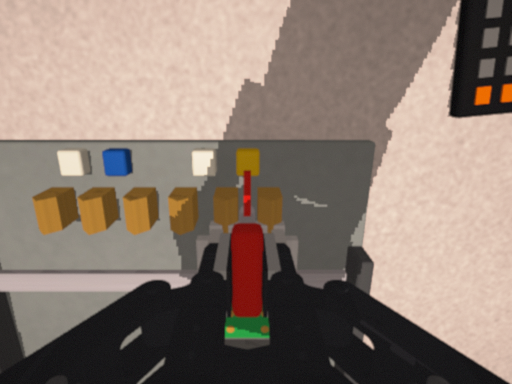

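The pointer (247,190) stands under the yellow mark (247,161), so I lower the bar into the notch and release it.

Request:
apply_moves(plan=[{"xyz": [0, -0.5, 7], "rot": [0, 0, 0], "gripper": 8}, {"xyz": [0, 0, 7], "rot": [0, 0, 0], "gripper": 8}, {"xyz": [0, 0, 6], "rot": [0, 0, 0], "gripper": 8}, {"xyz": [0, 0, 0], "rot": [0, 0, 0], "gripper": 8}, {"xyz": [0, 0, 0], "rot": [0, 0, 0], "gripper": 30}])

```text
time_s: 5.8
ee_pos: [0.4351, -0.0031, 0.0839]
eef_rot: [-0.024, 1.0, 0.0, -0.001]
ft_force: [-0.5, 0.1, -0.7]
opening: 0.0263
grasp_force: 0.0
```

Request:
apply_moves(plan=[{"xyz": [0, 0, 0], "rot": [0, 0, 0], "gripper": 50}, {"xyz": [0, 0, 0], "rot": [0, 0, 0], "gripper": 50}, {"xyz": [0, 0, -30], "rot": [0, 0, 0], "gripper": 50}, {"xyz": [0, 0, -45], "rot": [0, 0, 0], "gripper": 60}, {"xyz": [0, 0, -45], "rot": [0, 0, 0], "gripper": 60}])

```text
time_s: 6.3
ee_pos: [0.4345, -0.0027, 0.2047]
eef_rot: [-0.024, 1.0, 0.0, -0.002]
ft_force: [1.1, -0.3, 0.2]
opening: 0.0599
grasp_force: 0.0
```

Request:
apply_moves(plan=[{"xyz": [-15, 0, -35], "rot": [0, 0, 0], "gripper": 60}, {"xyz": [-15, 0, -20], "rot": [0, 0, 0], "gripper": 60}, {"xyz": [0, 0, 0], "rot": [0, 0, 0], "gripper": 60}, {"xyz": [0, 0, 0], "rot": [0, 0, 0], "gripper": 60}, {"xyz": [0, 0, 0], "rot": [0, 0, 0], "gripper": 60}])

```text
time_s: 6.8
ee_pos: [0.4641, -0.0013, 0.2569]
eef_rot: [-0.024, 1.0, 0.001, -0.002]
ft_force: [-0.1, -0.2, -1.0]
opening: 0.06
grasp_force: 0.0
```

```bash
python3 - <<'E'
from h import *
tgt([0.4927,0.001,0.2],np.pi+.048)
p,im=shoot("wrist","w5")
print("red .09");tops(im,p,.09,(0,150,60),(6,255,255),30)
print("green .066");tops(im,p,.066)
p,im=shoot("top","t5")
print("top green .066");tops(im,p,.066)
print("red .09");tops(im,p,.09,(0,150,60),(6,255,255),30)
print("green tray .034");tops(im,p,.034,amin=1500)
E
```

```text
t 6.8 pos [ 0.4641 -0.0013  0.2569] shift [-28.9   0.8  56.7] rot [ 0.07 -0.25  0.02] open 0.06 grip 0.0
red .09
[37.7 78.5] 2350 [95.9 26. ] 87.5 [ 0.3836 -0.1894  0.09  ]
[245.8 144.7] 674 [63. 14.] 90.0 [ 0.4333 -0.0033  0.09  ]
green .066
[478.   32.2] 1411 [22.7 66.5] 6.1 [0.3238 0.2048 0.066 ]
[  3.2 175.6] 958 [133.   8.] 90.0 [ 0.4818 -0.2555  0.066 ]
[246.1 194.3] 945 [34. 32.] 90.0 [ 4.905e-01 -3.000e-04  6.600e-02]
[247.  239.9] 819 [30. 30.] 90.0 [0.5442 0.0032 0.066 ]
[246.2 319.3] 622 [25. 28.] 90.0 [0.6517 0.0074 0.066 ]
top green .066
[196.5  81.5] 261 [18.6 14. ] 80.5 [0.8165 0.1542 0.066 ]
[378.1 190.6] 3240 [53.7 61.9] 10.6 [ 0.4908 -0.3686  0.066 ]
[161.9 252.6] 198 [22.2  9.1] 84.8 [0.3108 0.2302 0.066 ]
red .09
[291.5  64.8] 59 [8. 7.] 90.0 [ 0.8599 -0.1252  0.09  ]
[329.9 229.4] 246 [ 7.5 33.4] 4.8 [ 0.3763 -0.2273  0.09  ]
green tray .034
[378.1 190.6] 3240 [53.7 61.9] 10.6 [ 0.498  -0.3771  0.034 ]
```

Request:
apply_moves(plan=[{"xyz": [-13, 0, 45], "rot": [0, 0, 0], "gripper": 62}, {"xyz": [-13.4, -0.3, 45], "rot": [0, 0, 0], "gripper": 62}, {"xyz": [0, 0, 45], "rot": [0, 0, 0], "gripper": 62}, {"xyz": [0, 0, 40], "rot": [0, 0, 0], "gripper": 62}, {"xyz": [0, 0, 0], "rot": [0, 0, 0], "gripper": 62}])

```text
time_s: 7.4
ee_pos: [0.4863, 0.0006, 0.0778]
eef_rot: [-0.024, 1.0, 0.002, -0.007]
ft_force: [-1.0, 0.2, -0.4]
opening: 0.062
grasp_force: 0.0
```

```bash
python3 - <<'E'
from h import *
tgt([0.4905,-0.0003,0.053],np.pi+.048)
E
```

```text
t 7.4 pos [0.4863 0.0006 0.0778] shift [-4.5 -1.2 24.7] rot [ 0.23 -0.82  0.01] open 0.062 grip 0.0
```

Request:
apply_moves(plan=[{"xyz": [0, 0, 0], "rot": [0, 0, 0], "gripper": 62}, {"xyz": [-1, 0, 15], "rot": [0, 0, 0], "gripper": 62}, {"xyz": [0, 0, 10], "rot": [0, 0, 0], "gripper": 62}, {"xyz": [0, 0, 0], "rot": [0, 0, 0], "gripper": 62}, {"xyz": [0, 0, 0], "rot": [0, 0, 0], "gripper": 62}])

```text
time_s: 7.9
ee_pos: [0.4938, -0.0007, 0.0605]
eef_rot: [-0.024, 1.0, -0.0, 0.001]
ft_force: [0.4, 0.0, -0.2]
opening: 0.0621
grasp_force: 0.0
```

Request:
apply_moves(plan=[{"xyz": [0, 0, 0], "rot": [0, 0, 0], "gripper": 48}, {"xyz": [0, 0, 0], "rot": [0, 0, 0], "gripper": 34}, {"xyz": [0, 0, 0], "rot": [0, 0, 0], "gripper": 34}, {"xyz": [0, 0, 0], "rot": [0, 0, 0], "gripper": 34}, {"xyz": [0, 0, 0], "rot": [0, 0, 0], "gripper": 34}], squeeze=50)

```text
time_s: 8.4
ee_pos: [0.4939, -0.0007, 0.0604]
eef_rot: [-0.024, 1.0, -0.0, 0.001]
ft_force: [-1.5, 0.5, 6.1]
opening: 0.0392
grasp_force: 50.9
```

Request:
apply_moves(plan=[{"xyz": [0, 0, -10], "rot": [0, 0, 0], "gripper": 34}, {"xyz": [0, 0, -35], "rot": [0, 0, 0], "gripper": 34}, {"xyz": [0, 0, -40], "rot": [0, 0, 0], "gripper": 34}, {"xyz": [0, 0, -40], "rot": [0, 0, 0], "gripper": 34}, {"xyz": [7, -40, 0], "rot": [0, 0, 0], "gripper": 34}], squeeze=70)

```text
time_s: 8.9
ee_pos: [0.4916, -0.0396, 0.1909]
eef_rot: [-0.027, 1.0, -0.001, 0.006]
ft_force: [0.7, -1.4, -1.4]
opening: 0.0386
grasp_force: 70.8
```

Request:
apply_moves(plan=[{"xyz": [7, -45, 0], "rot": [0, 0, 0], "gripper": 34}, {"xyz": [7, -45, 0], "rot": [0, 0, 0], "gripper": 34}, {"xyz": [7, -45, 0], "rot": [0, 0, 0], "gripper": 34}, {"xyz": [7, -45, 0], "rot": [0, 0, 0], "gripper": 34}, {"xyz": [7, -45, 0], "rot": [0, 0, 0], "gripper": 34}])

```text
time_s: 9.4
ee_pos: [0.4632, -0.2688, 0.1845]
eef_rot: [-0.024, 1.0, 0.0, 0.0]
ft_force: [1.2, 0.6, -1.0]
opening: 0.0385
grasp_force: 70.8
```

Request:
apply_moves(plan=[{"xyz": [7, -45, 0], "rot": [0, 0, 0], "gripper": 34}, {"xyz": [7, -45, 0], "rot": [0, 0, 0], "gripper": 34}, {"xyz": [0, 0, 0], "rot": [0, 0, 6.7], "gripper": 34}, {"xyz": [0, 0, 0], "rot": [0, 0, 6.7], "gripper": 34}, {"xyz": [0, 0, 0], "rot": [0, 0, 0], "gripper": 34}])

```text
time_s: 9.9
ee_pos: [0.4539, -0.358, 0.1841]
eef_rot: [0.093, 0.996, 0.0, -0.0]
ft_force: [-0.1, 0.3, -0.8]
opening: 0.0388
grasp_force: 71.1
```

```bash
cat >> h.py <<'E'
def tray():
    """tray centre (rim plane) and heading of its long side from the top view"""
    p,im=shoot("top","tt")
    r=max(blobs(im,(50,80,40),(75,255,255),500),key=lambda b:b[1])[2]
    q=np.array([ray(p,c,.034)[:2] for c in cv2.boxPoints(r)])
    e=q[1]-q[0],q[2]-q[1]; L=max(e,key=np.linalg.norm); L=L*np.sign(L[0])
    print("tray",q.mean(0).round(4),"sides",[round(float(np.linalg.norm(v)),3) for v in e],"heading",round(float(np.arctan2(L[1],L[0])),3))
E
python3 - <<'E'
from h import *
tgt([0.449,-0.368,0.035],np.pi-.185)
tray()
shoot("wrist","w6")
E
```

```text
t 9.9 pos [ 0.4539 -0.358   0.1841] shift [  2.9 -10.8 149.1] rot [ 0.03 -0.03 -0.06] open 0.0388 grip 71.1
tray [ 0.5562 -0.328 ] sides [0.138, 0.064] heading -0.721
```

View pics/w6.png

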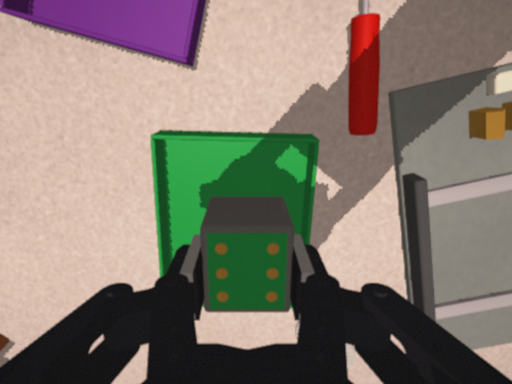

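```bash
cat >> h.py <<'E'
def traywrist(f):
    """tray centre and heading from the two near rim corners in a wrist picture"""
    p=np.load(f"pics/{f}.npy",allow_pickle=True).item();im=cv2.imread(f"pics/{f}.png")[:,:,::-1].copy()
    m=cv2.inRange(cv2.cvtColor(im,cv2.COLOR_RGB2HSV),(50,80,40),(75,255,255))
    n,l,s,c=cv2.connectedComponentsWithStats(m);i=1+np.argmax(s[1:,4])
    uv=np.argwhere(l==i)[:,::-1]
    a=uv[np.argmin(uv.sum(1))];b=uv[np.argmin(uv[:,1]-uv[:,0])]
    A,B=ray(p,a,.034)[:2],ray(p,b,.034)[:2];w=B-A;u=np.array([w[1],-w[0]])/np.linalg.norm(w)
    C=(A+B)/2+.09*u
    print("corners",a,b,A.round(4),B.round(4),"w",np.linalg.norm(w).round(4),"centre",C.round(4),"heading",np.arctan2(u[1],u[0]).round(3))
    for x in(-.05,0,.05): print(x,(C+x*u).round(4))
E
python3 - <<'E'
from h import *
traywrist("w6")
E
```

```text
corners [151 135] [318 139] [ 0.3978 -0.4325] [ 0.4281 -0.2891] w 0.1466 centre [ 0.501  -0.3794] heading -0.208
-0.05 [ 0.4521 -0.3691]
0 [ 0.501  -0.3794]
0.05 [ 0.5499 -0.3897]
```

Request:
apply_moves(plan=[{"xyz": [-3, -11, 0], "rot": [0, 0, 0], "gripper": 34}, {"xyz": [0, 0, 40], "rot": [0, 0, 0], "gripper": 34}, {"xyz": [0, 0, 40], "rot": [0, 0, 0], "gripper": 34}, {"xyz": [0, 0, 40], "rot": [0, 0, 0], "gripper": 34}, {"xyz": [0, 0, 10], "rot": [0, 0, 0], "gripper": 34}])

```text
time_s: 10.5
ee_pos: [0.453, -0.3668, 0.0495]
eef_rot: [0.092, 0.996, 0.003, -0.003]
ft_force: [-0.4, 1.2, -1.9]
opening: 0.0386
grasp_force: 71.0
```

Request:
apply_moves(plan=[{"xyz": [0, 0, 0], "rot": [0, 0, 0], "gripper": 34}, {"xyz": [0, 0, 0], "rot": [0, 0, 0], "gripper": 34}, {"xyz": [0, 0, 4], "rot": [0, 0, 0], "gripper": 34}, {"xyz": [0, 0, 0], "rot": [0, 0, 0], "gripper": 34}, {"xyz": [0, 0, 0], "rot": [0, 0, 0], "gripper": 34}])

```text
time_s: 11.0
ee_pos: [0.4557, -0.3696, 0.0513]
eef_rot: [0.092, 0.996, -0.001, 0.001]
ft_force: [0.7, -0.2, -0.9]
opening: 0.0386
grasp_force: 71.0
```

Request:
apply_moves(plan=[{"xyz": [0, 0, 6], "rot": [0, 0, 0], "gripper": 34}, {"xyz": [0, 0, 5], "rot": [0, 0, 0], "gripper": 34}, {"xyz": [0, 0, 0], "rot": [0, 0, 0], "gripper": 34}, {"xyz": [0, 0, 0], "rot": [0, 0, 0], "gripper": 34}, {"xyz": [0, 0, 0], "rot": [0, 0, 0], "gripper": 48}])

```text
time_s: 11.5
ee_pos: [0.4552, -0.3691, 0.0391]
eef_rot: [0.093, 0.996, 0.0, -0.0]
ft_force: [-0.7, 0.6, -0.0]
opening: 0.0476
grasp_force: 0.0
```

Request:
apply_moves(plan=[{"xyz": [0, 0, 0], "rot": [0, 0, 0], "gripper": 58}, {"xyz": [0, 0, 0], "rot": [0, 0, 0], "gripper": 58}, {"xyz": [0, 0, -40], "rot": [0, 0, 0], "gripper": 60}, {"xyz": [0, 0, -50], "rot": [0, 0, 0], "gripper": 60}, {"xyz": [0, 0, -50], "rot": [0, 0, 0], "gripper": 60}])

```text
time_s: 12.0
ee_pos: [0.4548, -0.3687, 0.1804]
eef_rot: [0.093, 0.996, 0.001, -0.0]
ft_force: [1.8, -0.9, 0.6]
opening: 0.0598
grasp_force: 0.0
```

Request:
apply_moves(plan=[{"xyz": [0, 0, 0], "rot": [0, 0, -6.7], "gripper": 62}, {"xyz": [0, 0, 0], "rot": [0, 0, -6.7], "gripper": 62}, {"xyz": [-14, 45, 0], "rot": [0, 0, 0], "gripper": 62}, {"xyz": [-14, 45, 0], "rot": [0, 0, 0], "gripper": 62}, {"xyz": [-14, 45, 0], "rot": [0, 0, 0], "gripper": 62}])

```text
time_s: 12.5
ee_pos: [0.4907, -0.231, 0.1794]
eef_rot: [-0.024, 1.0, -0.0, 0.0]
ft_force: [0.5, -0.1, -0.8]
opening: 0.062
grasp_force: 0.0
```

Request:
apply_moves(plan=[{"xyz": [-14, 45, 0], "rot": [0, 0, 0], "gripper": 62}, {"xyz": [-14, 45, 0], "rot": [0, 0, 0], "gripper": 62}, {"xyz": [-14, 45, 0], "rot": [0, 0, 0], "gripper": 62}, {"xyz": [-14, 45, 0], "rot": [0, 0, 0], "gripper": 62}, {"xyz": [0, 0, 0], "rot": [0, 0, 0], "gripper": 62}])

```text
time_s: 13.0
ee_pos: [0.5384, -0.0451, 0.1794]
eef_rot: [-0.027, 1.0, 0.001, 0.0]
ft_force: [-0.3, 0.1, -0.3]
opening: 0.062
grasp_force: 0.0
```

```bash
python3 - <<'E'
from h import *
tgt([0.5442,0.0027,0.054],np.pi+.048)
p,im=shoot("wrist","w7")
tops(im,p,.066)
p,im=shoot("top","t7")
tops(im,p,.034,amin=90)
E
```

```text
t 13.0 pos [ 0.5384 -0.0451  0.1794] shift [ -8.4  47.3 125.5] rot [0.06 0.03 0.39] open 0.062 grip 0.0
[305.5 202.3] 1609 [43. 44.] 90.0 [0.5436 0.0032 0.066 ]
[296.8 312.8] 1125 [34. 39.] 90.0 [0.6516 0.0074 0.066 ]
[196.5  81.5] 262 [18.6 14. ] 80.5 [0.8319 0.159  0.034 ]
[378.3 190.1] 3146 [53.7 61.9] 10.6 [ 0.4995 -0.3776  0.034 ]
[161.8 252.5] 197 [21.7  9. ] 84.3 [0.3138 0.2371 0.034 ]
```

Request:
apply_moves(plan=[{"xyz": [-8, 24, 0], "rot": [0, 0, 0.4], "gripper": 62}, {"xyz": [0, 24, 0], "rot": [0, 0, 0], "gripper": 62}, {"xyz": [0, 0, 40], "rot": [0, 0, 0], "gripper": 62}, {"xyz": [0, 0, 40], "rot": [0, 0, 0], "gripper": 62}, {"xyz": [0, 0, 0], "rot": [0, 0, 0], "gripper": 62}])

```text
time_s: 13.6
ee_pos: [0.5393, -0.0019, 0.0938]
eef_rot: [-0.02, 1.0, 0.001, -0.006]
ft_force: [-0.8, -0.0, -0.9]
opening: 0.0618
grasp_force: 0.0
```

Request:
apply_moves(plan=[{"xyz": [0, 0, 20], "rot": [0, 0, 0], "gripper": 62}, {"xyz": [0, 0, 20], "rot": [0, 0, 0], "gripper": 62}, {"xyz": [0, 0, 0], "rot": [0, 0, 0], "gripper": 62}, {"xyz": [0, 0, 0], "rot": [0, 0, 0], "gripper": 62}, {"xyz": [0, 0, 0], "rot": [0, 0, 0], "gripper": 62}])

```text
time_s: 14.1
ee_pos: [0.5451, -0.0022, 0.0613]
eef_rot: [-0.02, 1.0, -0.0, 0.002]
ft_force: [0.2, -0.3, 0.9]
opening: 0.0623
grasp_force: 0.0
```

Request:
apply_moves(plan=[{"xyz": [1, 5.5, 6], "rot": [0, 0, -0.4], "gripper": 62}, {"xyz": [0, 0, 0], "rot": [0, 0, 0], "gripper": 62}, {"xyz": [0, 0, 0], "rot": [0, 0, 0], "gripper": 48}, {"xyz": [0, 0, 0], "rot": [0, 0, 0], "gripper": 34}, {"xyz": [0, 0, 0], "rot": [0, 0, 0], "gripper": 34}])

```text
time_s: 14.6
ee_pos: [0.5429, 0.004, 0.0537]
eef_rot: [-0.024, 1.0, -0.0, 0.0]
ft_force: [-0.3, 0.2, 2.7]
opening: 0.0391
grasp_force: 70.8
```

Request:
apply_moves(plan=[{"xyz": [0, 0, 0], "rot": [0, 0, 0], "gripper": 34}, {"xyz": [0, 0, 0], "rot": [0, 0, 0], "gripper": 34}, {"xyz": [0, 0, -10], "rot": [0, 0, 0], "gripper": 34}, {"xyz": [0, 0, -35], "rot": [0, 0, 0], "gripper": 34}, {"xyz": [0, 0, -40], "rot": [0, 0, 0], "gripper": 34}], squeeze=70)

```text
time_s: 15.1
ee_pos: [0.5406, 0.0043, 0.1376]
eef_rot: [-0.024, 1.0, 0.001, -0.003]
ft_force: [0.8, -0.2, -1.9]
opening: 0.039
grasp_force: 74.7
```

Request:
apply_moves(plan=[{"xyz": [0, -10, -35], "rot": [0, 0, 0], "gripper": 34}, {"xyz": [7, -46, 0], "rot": [0, 0, 0], "gripper": 34}, {"xyz": [7, -46, 0], "rot": [0, 0, 0], "gripper": 34}, {"xyz": [7, -46, 0], "rot": [0, 0, 0], "gripper": 34}, {"xyz": [7, -46, 0], "rot": [0, 0, 0], "gripper": 34}])

```text
time_s: 15.6
ee_pos: [0.5231, -0.1926, 0.1735]
eef_rot: [-0.024, 1.0, 0.0, -0.0]
ft_force: [0.7, 0.1, -1.2]
opening: 0.039
grasp_force: 75.1
```

Request:
apply_moves(plan=[{"xyz": [8, -46, 0], "rot": [0, 0, 0], "gripper": 34}, {"xyz": [8, -46, 0], "rot": [0, 0, 0], "gripper": 34}, {"xyz": [8, -46, 0], "rot": [0, 0, 0], "gripper": 34}, {"xyz": [8, -46, 0], "rot": [0, 0, 0], "gripper": 34}, {"xyz": [0, 0, 0], "rot": [0, 0, 0], "gripper": 34}])

```text
time_s: 16.1
ee_pos: [0.4994, -0.3817, 0.1737]
eef_rot: [-0.021, 1.0, -0.001, 0.0]
ft_force: [-0.5, 0.4, -1.1]
opening: 0.0388
grasp_force: 74.9
```

Request:
apply_moves(plan=[{"xyz": [0, 0, 0], "rot": [0, 0, 7.4], "gripper": 34}, {"xyz": [0, 0, 0], "rot": [0, 0, 7.4], "gripper": 34}, {"xyz": [0, 0, 0], "rot": [0, 0, 0], "gripper": 34}, {"xyz": [0, 0, 0], "rot": [0, 0, 0], "gripper": 34}, {"xyz": [0, 0, 0], "rot": [0, 0, 0], "gripper": 34}])

```text
time_s: 16.6
ee_pos: [0.5009, -0.3761, 0.1732]
eef_rot: [0.104, 0.995, 0.0, -0.0]
ft_force: [-0.6, -0.5, -0.3]
opening: 0.0392
grasp_force: 74.9
```

```bash
python3 - <<'E'
from h import *
shoot("wrist","w8")
traywrist("w8")
tgt([0.501,-0.3794,0.034],np.pi-.208)
E
```

```text
corners [151  77] [335  77] [ 0.398  -0.4323] [ 0.4283 -0.289 ] w 0.1465 centre [ 0.5012 -0.3793] heading -0.208
-0.05 [ 0.4523 -0.3689]
0 [ 0.5012 -0.3793]
0.05 [ 0.5502 -0.3896]
t 16.65 pos [ 0.5009 -0.3762  0.1733] shift [ -0.8  -3.2 139.3] rot [ 0.01 -0.01 -0.01] open 0.0388 grip 74.9
```

View pics/w8.png

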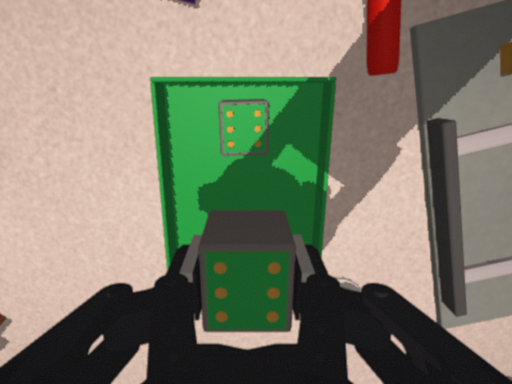

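Request:
apply_moves(plan=[{"xyz": [-4, -3, 0], "rot": [0, 0, 0], "gripper": 34}, {"xyz": [0, 0, 40], "rot": [0, 0, 0], "gripper": 34}, {"xyz": [0, 0, 40], "rot": [0, 0, 0], "gripper": 34}, {"xyz": [0, 0, 30], "rot": [0, 0, 0], "gripper": 34}, {"xyz": [0, 0, 10], "rot": [0, 0, 0], "gripper": 34}])

```text
time_s: 17.15
ee_pos: [0.5024, -0.3784, 0.0492]
eef_rot: [0.105, 0.995, 0.002, -0.003]
ft_force: [-0.7, 0.6, -1.0]
opening: 0.0393
grasp_force: 74.9
```

Request:
apply_moves(plan=[{"xyz": [0, 0, 4], "rot": [0, 0, 0], "gripper": 34}, {"xyz": [0, 0, 4], "rot": [0, 0, 0], "gripper": 34}, {"xyz": [0, 0, 0], "rot": [0, 0, 0], "gripper": 34}, {"xyz": [0, 0, 0], "rot": [0, 0, 0], "gripper": 34}, {"xyz": [0, 0, 0], "rot": [0, 0, 0], "gripper": 34}])

```text
time_s: 17.65
ee_pos: [0.5047, -0.3808, 0.0466]
eef_rot: [0.105, 0.994, -0.001, 0.001]
ft_force: [-0.2, -0.1, -1.3]
opening: 0.0391
grasp_force: 74.9
```

Request:
apply_moves(plan=[{"xyz": [0, 0, 6], "rot": [0, 0, 0], "gripper": 34}, {"xyz": [0, 0, 7], "rot": [0, 0, 0], "gripper": 34}, {"xyz": [0, 0, 0], "rot": [0, 0, 0], "gripper": 34}, {"xyz": [0, 0, 0], "rot": [0, 0, 0], "gripper": 34}, {"xyz": [0, 0, 0], "rot": [0, 0, 0], "gripper": 48}])

```text
time_s: 18.15
ee_pos: [0.504, -0.3801, 0.032]
eef_rot: [0.105, 0.994, 0.0, -0.0]
ft_force: [-0.7, 0.5, -0.6]
opening: 0.0479
grasp_force: 0.0
```

Request:
apply_moves(plan=[{"xyz": [0, 0, 0], "rot": [0, 0, 0], "gripper": 58}, {"xyz": [0, 0, 0], "rot": [0, 0, 0], "gripper": 58}, {"xyz": [0, 0, -40], "rot": [0, 0, 0], "gripper": 60}, {"xyz": [0, 0, -50], "rot": [0, 0, 0], "gripper": 60}, {"xyz": [0, 0, -50], "rot": [0, 0, 0], "gripper": 60}])

```text
time_s: 18.65
ee_pos: [0.5037, -0.3798, 0.1733]
eef_rot: [0.105, 0.994, 0.001, -0.001]
ft_force: [0.7, -1.1, -0.2]
opening: 0.0599
grasp_force: 0.0
```

Request:
apply_moves(plan=[{"xyz": [0, 0, 0], "rot": [0, 0, -7.4], "gripper": 62}, {"xyz": [0, 0, 0], "rot": [0, 0, -7.4], "gripper": 62}, {"xyz": [-20, 45, 0], "rot": [0, 0, 0], "gripper": 62}, {"xyz": [-20, 45, 0], "rot": [0, 0, 0], "gripper": 62}, {"xyz": [-20, 45, 0], "rot": [0, 0, 0], "gripper": 62}])

```text
time_s: 19.15
ee_pos: [0.5578, -0.2412, 0.1724]
eef_rot: [-0.024, 1.0, -0.0, 0.0]
ft_force: [0.4, -1.1, -0.3]
opening: 0.062
grasp_force: 0.0
```

Request:
apply_moves(plan=[{"xyz": [-20, 45, 0], "rot": [0, 0, 0], "gripper": 62}, {"xyz": [-20, 45, 0], "rot": [0, 0, 0], "gripper": 62}, {"xyz": [-20, 45, 0], "rot": [0, 0, 0], "gripper": 62}, {"xyz": [-20, 45, 0], "rot": [0, 0, 0], "gripper": 62}, {"xyz": [0, 0, 0], "rot": [0, 0, 0], "gripper": 62}])

```text
time_s: 19.65
ee_pos: [0.6299, -0.0535, 0.1724]
eef_rot: [-0.027, 1.0, 0.001, 0.0]
ft_force: [0.7, 0.1, -0.4]
opening: 0.0619
grasp_force: 0.0
```

```bash
python3 - <<'E'
from h import *
tgt([0.6516,0.0074,0.054],np.pi+.048)
p,im=shoot("wrist","w9")
tops(im,p,.066)
E
```

```text
t 19.65 pos [ 0.6299 -0.0535  0.1724] shift [-24.9  59.5 118.5] rot [0.06 0.05 0.4 ] open 0.0619 grip 0.0
[320.3 223.1] 1448 [45. 43.] 0.0 [0.6498 0.0072 0.066 ]
```

Request:
apply_moves(plan=[{"xyz": [-12, 30, 0], "rot": [0, 0, 0.4], "gripper": 62}, {"xyz": [-12, 30, 0], "rot": [0, 0, 0], "gripper": 62}, {"xyz": [0, 0, 40], "rot": [0, 0, 0], "gripper": 62}, {"xyz": [0, 0, 40], "rot": [0, 0, 0], "gripper": 62}, {"xyz": [0, 0, 0], "rot": [0, 0, 0], "gripper": 62}])

```text
time_s: 20.2
ee_pos: [0.6453, 0.0018, 0.0857]
eef_rot: [-0.02, 1.0, 0.001, -0.006]
ft_force: [-2.0, -0.2, -1.8]
opening: 0.0618
grasp_force: 0.0
```

Request:
apply_moves(plan=[{"xyz": [0, 0, 10], "rot": [0, 0, 0], "gripper": 62}, {"xyz": [0, 0, 10], "rot": [0, 0, 0], "gripper": 62}, {"xyz": [0, 0, 0], "rot": [0, 0, 0], "gripper": 62}, {"xyz": [0, 0, 0], "rot": [0, 0, 0], "gripper": 62}, {"xyz": [0, 0, 0], "rot": [0, 0, 0], "gripper": 62}])

```text
time_s: 20.7
ee_pos: [0.6508, 0.002, 0.0735]
eef_rot: [-0.021, 1.0, -0.0, 0.001]
ft_force: [0.5, -0.1, 0.4]
opening: 0.0621
grasp_force: 0.0
```

```bash
python3 - <<'E'
from h import *
tgt([0.651,0.0074,0.054],np.pi+.048)
E
```

```text
t 20.7 pos [0.6508 0.002  0.0735] shift [-0.4  5.4 19.5] rot [-0.03  0.12 -0.38] open 0.0621 grip 0.0
```

Request:
apply_moves(plan=[{"xyz": [0, 5.4, 0], "rot": [0, 0, -0.4], "gripper": 62}, {"xyz": [0, 0, 10], "rot": [0, 0, 0], "gripper": 62}, {"xyz": [0, 0, 9.5], "rot": [0, 0, 0], "gripper": 62}, {"xyz": [0, 0, 0], "rot": [0, 0, 0], "gripper": 62}, {"xyz": [0, 0, 0], "rot": [0, 0, 0], "gripper": 48}])

```text
time_s: 21.2
ee_pos: [0.6493, 0.0076, 0.0518]
eef_rot: [-0.024, 1.0, 0.0, -0.001]
ft_force: [1.1, 0.1, -0.2]
opening: 0.0495
grasp_force: 0.0
```

Request:
apply_moves(plan=[{"xyz": [0, 0, 0], "rot": [0, 0, 0], "gripper": 34}, {"xyz": [0, 0, 0], "rot": [0, 0, 0], "gripper": 34}, {"xyz": [0, 0, 0], "rot": [0, 0, 0], "gripper": 34}, {"xyz": [0, 0, 0], "rot": [0, 0, 0], "gripper": 34}, {"xyz": [0, 0, -10], "rot": [0, 0, 0], "gripper": 34}])

```text
time_s: 21.7
ee_pos: [0.6483, 0.0078, 0.0613]
eef_rot: [-0.024, 1.0, 0.0, -0.002]
ft_force: [-0.9, 0.5, -2.0]
opening: 0.039
grasp_force: 70.5
```

Request:
apply_moves(plan=[{"xyz": [0, 0, -40], "rot": [0, 0, 0], "gripper": 34}, {"xyz": [0, 0, -40], "rot": [0, 0, 0], "gripper": 34}, {"xyz": [0, 0, -35], "rot": [0, 0, 0], "gripper": 34}, {"xyz": [16, -45, 0], "rot": [0, 0, 0], "gripper": 34}, {"xyz": [16, -45, 0], "rot": [0, 0, 0], "gripper": 34}])

```text
time_s: 22.2
ee_pos: [0.6229, -0.0841, 0.1806]
eef_rot: [-0.026, 1.0, -0.001, 0.002]
ft_force: [-0.2, 0.4, -2.3]
opening: 0.0392
grasp_force: 71.1
```

Request:
apply_moves(plan=[{"xyz": [11, -43, 0], "rot": [0, 0, 0], "gripper": 34}, {"xyz": [11, -43, 0], "rot": [0, 0, 0], "gripper": 34}, {"xyz": [11, -43, 0], "rot": [0, 0, 0], "gripper": 34}, {"xyz": [11, -43, 0], "rot": [0, 0, 0], "gripper": 34}, {"xyz": [11, -43, 0], "rot": [0, 0, 0], "gripper": 34}])

```text
time_s: 22.7
ee_pos: [0.577, -0.3029, 0.1784]
eef_rot: [-0.024, 1.0, -0.0, 0.0]
ft_force: [1.0, -0.2, -1.4]
opening: 0.0389
grasp_force: 71.0
```

Request:
apply_moves(plan=[{"xyz": [11, -43, 0], "rot": [0, 0, 0], "gripper": 34}, {"xyz": [11, -43, 0], "rot": [0, 0, 0], "gripper": 34}, {"xyz": [0, 0, 0], "rot": [0, 0, 7.4], "gripper": 34}, {"xyz": [0, 0, 0], "rot": [0, 0, 7.4], "gripper": 34}, {"xyz": [0, 0, 0], "rot": [0, 0, 0], "gripper": 34}])

```text
time_s: 23.2
ee_pos: [0.5595, -0.3886, 0.178]
eef_rot: [0.105, 0.994, 0.0, -0.0]
ft_force: [-0.1, -0.6, -2.5]
opening: 0.0392
grasp_force: 71.2
```

```bash
python3 - <<'E'
from h import *
shoot("wrist","w10")
traywrist("w10")
tgt([0.555,-0.3907,0.034],np.pi-.208)
E
```

```text
corners [145   0] [340   0] [ 0.4026 -0.4338] [ 0.4335 -0.2895] w 0.1476 centre [ 0.5061 -0.3805] heading -0.211
-0.05 [ 0.4572 -0.37  ]
0 [ 0.5061 -0.3805]
0.05 [ 0.555 -0.391]
t 23.25 pos [ 0.5597 -0.3882  0.1781] shift [  4.1  -3.4 144.1] rot [0.   0.   0.03] open 0.0392 grip 71.2
```

Request:
apply_moves(plan=[{"xyz": [2, -3.4, 0], "rot": [0, 0, 0], "gripper": 34}, {"xyz": [0, 0, 40], "rot": [0, 0, 0], "gripper": 34}, {"xyz": [0, 0, 40], "rot": [0, 0, 0], "gripper": 34}, {"xyz": [0, 0, 30], "rot": [0, 0, 0], "gripper": 34}, {"xyz": [0, 0, 10], "rot": [0, 0, 0], "gripper": 34}])

```text
time_s: 23.75
ee_pos: [0.5551, -0.389, 0.0535]
eef_rot: [0.104, 0.995, 0.002, -0.003]
ft_force: [0.2, -0.3, -1.8]
opening: 0.0391
grasp_force: 71.3
```

Request:
apply_moves(plan=[{"xyz": [0, 0, 4], "rot": [0, 0, 0], "gripper": 34}, {"xyz": [0, 0, 4], "rot": [0, 0, 0], "gripper": 34}, {"xyz": [0, 0, 0], "rot": [0, 0, 0], "gripper": 34}, {"xyz": [0, 0, 0], "rot": [0, 0, 0], "gripper": 34}, {"xyz": [0, 0, 0], "rot": [0, 0, 0], "gripper": 34}])

```text
time_s: 24.25
ee_pos: [0.5578, -0.3917, 0.0511]
eef_rot: [0.105, 0.995, -0.001, 0.001]
ft_force: [1.3, 0.6, -2.0]
opening: 0.039
grasp_force: 71.3
```

Request:
apply_moves(plan=[{"xyz": [0, 0, 9], "rot": [0, 0, 0], "gripper": 34}, {"xyz": [0, 0, 8.5], "rot": [0, 0, 0], "gripper": 34}, {"xyz": [0, 0, 0], "rot": [0, 0, 0], "gripper": 34}, {"xyz": [0, 0, 0], "rot": [0, 0, 0], "gripper": 34}, {"xyz": [0, 0, 0], "rot": [0, 0, 0], "gripper": 48}])

```text
time_s: 24.75
ee_pos: [0.5571, -0.391, 0.032]
eef_rot: [0.105, 0.995, 0.0, -0.0]
ft_force: [-0.3, 0.6, -0.4]
opening: 0.0483
grasp_force: 0.0
```

Request:
apply_moves(plan=[{"xyz": [0, 0, 0], "rot": [0, 0, 0], "gripper": 58}, {"xyz": [0, 0, 0], "rot": [0, 0, 0], "gripper": 58}, {"xyz": [0, 0, -40], "rot": [0, 0, 0], "gripper": 60}, {"xyz": [0, 0, -50], "rot": [0, 0, 0], "gripper": 60}, {"xyz": [0, 0, -50], "rot": [0, 0, 0], "gripper": 60}])

```text
time_s: 25.25
ee_pos: [0.5568, -0.3908, 0.1734]
eef_rot: [0.105, 0.994, 0.0, -0.0]
ft_force: [0.3, -0.2, 0.6]
opening: 0.0599
grasp_force: 0.0
```

Request:
apply_moves(plan=[{"xyz": [0, 0, -40], "rot": [0, 0, -7.4], "gripper": 62}, {"xyz": [0, 0, -40], "rot": [0, 0, -7.4], "gripper": 62}, {"xyz": [5, 48, 0], "rot": [0, 0, 0], "gripper": 62}, {"xyz": [5, 48, 0], "rot": [0, 0, 0], "gripper": 62}, {"xyz": [5, 48, 0], "rot": [0, 0, 0], "gripper": 62}])

```text
time_s: 25.75
ee_pos: [0.5348, -0.2468, 0.2529]
eef_rot: [-0.024, 1.0, -0.0, 0.001]
ft_force: [0.1, 1.0, -0.7]
opening: 0.0623
grasp_force: 0.0
```

Request:
apply_moves(plan=[{"xyz": [5, 48, 0], "rot": [0, 0, 0], "gripper": 62}, {"xyz": [5, 48, 0], "rot": [0, 0, 0], "gripper": 62}, {"xyz": [5, 48, 0], "rot": [0, 0, 0], "gripper": 62}, {"xyz": [5, 48, 0], "rot": [0, 0, 0], "gripper": 62}, {"xyz": [5, 48, 0], "rot": [0, 0, 0], "gripper": 62}])

```text
time_s: 26.25
ee_pos: [0.498, -0.0078, 0.2527]
eef_rot: [-0.024, 1.0, -0.0, 0.001]
ft_force: [0.5, 0.4, 0.1]
opening: 0.062
grasp_force: 0.0
```

Request:
apply_moves(plan=[{"xyz": [5, 48, 0], "rot": [0, 0, -6], "gripper": 62}, {"xyz": [5, 48, 0], "rot": [0, 0, -6], "gripper": 62}, {"xyz": [5, 48, 0], "rot": [0, 0, 0], "gripper": 62}, {"xyz": [0, 0, 0], "rot": [0, 0, 0], "gripper": 62}, {"xyz": [0, 0, 0], "rot": [0, 0, 0], "gripper": 62}])

```text
time_s: 26.75
ee_pos: [0.4617, 0.1308, 0.2526]
eef_rot: [-0.13, 0.992, -0.0, 0.0]
ft_force: [0.3, -0.2, 0.7]
opening: 0.0618
grasp_force: 0.0
```

```bash
python3 - <<'E'
from h import *
tgt([0.47,0.3,0.25],np.pi+.24)
p,im=shoot("wrist","w11")
print("blue");tops(im,p,.1,(105,120,40),(125,255,255),300)
print("yel");tops(im,p,.08,(20,120,60),(32,255,255),100)
shoot("top","t11")
a=im
b=cv2.imread("pics/t11.png")[:,:,::-1][130:240,320:460]
cv2.imwrite("pics/c11.png",np.vstack([cv2.resize(im,(512,384)),cv2.resize(b,None,fx=1.7,fy=1.7)[:, :512] if False else np.pad(cv2.resize(b,(260,204)),((0,0),(0,252),(0,0)))])[:,:,::-1])
E
```

```text
t 26.75 pos [0.4617 0.1308 0.2526] shift [-51.6 161.3   2.5] rot [-0.03  0.04  1.17] open 0.0618 grip 0.0
blue
[57.5 61. ] 309 [19.1 17.6] 7.1 [ 0.4035 -0.0458  0.1   ]
[401.  245.4] 2053 [54.9 91.3] 2.8 [0.4878 0.2963 0.1   ]
yel
[141.7  79.7] 264 [16.7 18. ] 8.1 [0.4012 0.0173 0.08  ]
[402.4 202.3] 527 [14. 47.] 90.0 [0.4497 0.2914 0.08  ]
[379. 275.] 592 [16.9 43.5] 2.7 [0.5352 0.301  0.08  ]
[374.4 366.6] 527 [16.7 34.1] 2.4 [0.6575 0.3451 0.08  ]
```

View pics/c11.png

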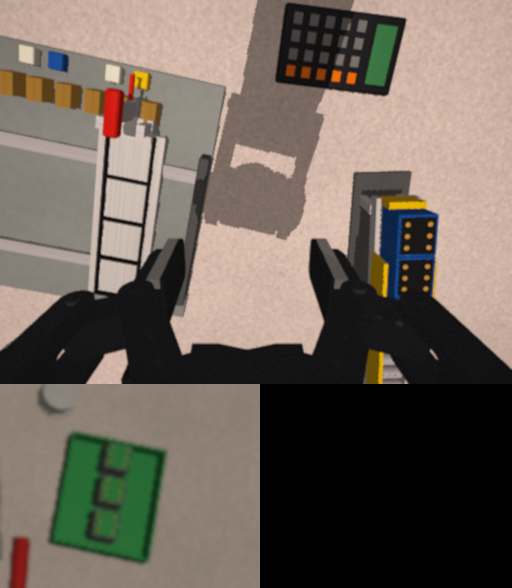

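Request:
apply_moves(plan=[{"xyz": [-8, 40, 0], "rot": [0, 0, 1], "gripper": 62}, {"xyz": [-8, 40, 0], "rot": [0, 0, 0], "gripper": 62}, {"xyz": [-8, 40, 0], "rot": [0, 0, 0], "gripper": 62}, {"xyz": [-8, 40, 0], "rot": [0, 0, 0], "gripper": 62}, {"xyz": [0, 0, 0], "rot": [0, 0, 0], "gripper": 62}])

```text
time_s: 27.35
ee_pos: [0.4547, 0.295, 0.2522]
eef_rot: [-0.121, 0.993, 0.0, 0.0]
ft_force: [-0.6, 0.5, -0.2]
opening: 0.0622
grasp_force: 0.0
```

Request:
apply_moves(plan=[{"xyz": [0, 0, 20], "rot": [0, 0, 0], "gripper": 62}, {"xyz": [0, 0, 0], "rot": [0, 0, 0], "gripper": 62}, {"xyz": [0, 0, 0], "rot": [0, 0, 0], "gripper": 62}, {"xyz": [0, 0, 0], "rot": [0, 0, 0], "gripper": 62}, {"xyz": [0, 0, 0], "rot": [0, 0, 0], "gripper": 62}])

```text
time_s: 27.85
ee_pos: [0.455, 0.2925, 0.2332]
eef_rot: [-0.119, 0.993, 0.0, 0.001]
ft_force: [-0.5, -0.2, 0.0]
opening: 0.0619
grasp_force: 0.0
```

```bash
python3 - <<'E'
from h import *
tgt([0.47,0.3,0.25],np.pi+.24)
p,im=shoot("wrist","w12")
h=cv2.cvtColor(im,cv2.COLOR_RGB2HSV)
print("blue+black")
for c,a,r in blobs(im,(105,120,40),(125,255,255),300): print(c.round(1),a,np.round(r[1],1),round(r[2],1),cv2.boxPoints(r).round(0).tolist())
print("yel")
for c,a,r in blobs(im,(20,120,60),(32,255,255),100): print(c.round(1),a,np.round(r[1],1),round(r[2],1),cv2.boxPoints(r).round(0).tolist())
cv2.imwrite("pics/c12.png",cv2.resize(im[100:350,150:400],None,fx=2.4,fy=2.4,interpolation=2)[:,:,::-1])
E
```

```text
t 27.85 pos [0.455  0.2925 0.2332] shift [-16.4   3.7 -16.8] rot [ 0.01  0.09 -0.04] open 0.0619 grip 0.0
blue+black
[261.5 247.1] 1651 [137.4  42.9] 87.3 [[237.0, 183.0], [280.0, 181.0], [286.0, 319.0], [244.0, 321.0]]
yel
[257.9 175.3] 459 [11.9 40.3] 87.3 [[237.0, 170.0], [278.0, 168.0], [278.0, 180.0], [238.0, 182.0]]
[288.1 289.1] 669 [114.2   6.8] 88.4 [[283.0, 230.0], [290.0, 230.0], [293.0, 344.0], [286.0, 344.0]]
[237.8 290.1] 603 [116.3   5.7] 87.0 [[232.0, 232.0], [238.0, 232.0], [244.0, 348.0], [238.0, 348.0]]
```

View pics/c12.png

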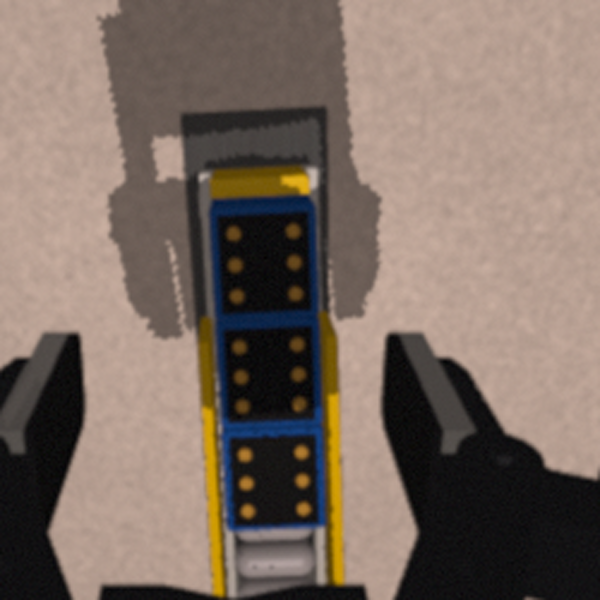

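```bash
python3 - <<'E'
from h import *
p=np.load("pics/w12.npy",allow_pickle=True).item()
A=ray(p,(260,209.6),.098);B=ray(p,(262.4,254.2),.098+.0061);C=ray(p,(264.8,299.5),.098+.0122)
print(A,B,C); d=(C-A)[:2]; print(np.linalg.norm(d),np.arctan2(d[1],d[0]))
g=[ray(p,((283+290)/2,230),.1),ray(p,((232+238)/2,232),.1)];print("guides",g)
# guide ends
e=[ray(p,(286.5,230),.0955),ray(p,(289.5,344),.0955+.0)]
a=np.arctan2(d[1],d[0]);u=np.array([np.cos(a),np.sin(a)])
c=A[:2]+.0028*u; print("centre",c)
tgt([c[0],c[1],.15],np.pi+a)
E
```

```text
[0.47443359 0.30983711 0.098     ] [0.5140927  0.32205062 0.1041    ] [0.55675174 0.33516101 0.1102    ]
0.08612535905498785 0.29844620232479563
guides [array([0.48722691, 0.33784078, 0.1       ]), array([0.50020397, 0.2929362 , 0.1       ])]
centre [0.47710982 0.31066041]
t 27.9 pos [0.4548 0.2927 0.2331] shift [-25.8  12.2  83.1] rot [ 0.01  0.08 -3.37] open 0.062 grip 0.0
```

Request:
apply_moves(plan=[{"xyz": [0, 0, 0], "rot": [0, 0, -3], "gripper": 62}, {"xyz": [-9, 5.5, 35], "rot": [0, 0, 0], "gripper": 62}, {"xyz": [-8.7, 5.4, 35], "rot": [0, 0, 0], "gripper": 62}, {"xyz": [0, 0, 20], "rot": [0, 0, 0], "gripper": 62}, {"xyz": [0, 0, 0], "rot": [0, -8, 0], "gripper": 62}])

```text
time_s: 28.4
ee_pos: [0.4685, 0.308, 0.1385]
eef_rot: [-0.145, 0.987, 0.01, 0.068]
ft_force: [-1.3, -0.4, -0.5]
opening: 0.0619
grasp_force: 0.0
```

Request:
apply_moves(plan=[{"xyz": [0, 0, 0], "rot": [0, 0, 0], "gripper": 62}, {"xyz": [0, 0, 0], "rot": [0, 0, 0], "gripper": 62}, {"xyz": [0, 0, 0], "rot": [0, 0, 0], "gripper": 62}, {"xyz": [0, 0, 0], "rot": [0, 0, 0], "gripper": 62}, {"xyz": [0, 0, 0], "rot": [0, 0, 0], "gripper": 62}])

```text
time_s: 28.9
ee_pos: [0.4689, 0.3087, 0.1431]
eef_rot: [-0.145, 0.987, 0.01, 0.07]
ft_force: [1.1, 0.1, -0.5]
opening: 0.062
grasp_force: 0.0
```

```bash
cat >> h.py <<'E'
def tgt2(xyz,yaw,tilt=0):
    """like tgt, with the tool then turned by tilt degrees about its own y"""
    s=observe();cur=Ro.from_quat(s["eef_rot"]).as_matrix()
    W=np.column_stack([[np.cos(yaw),np.sin(yaw),0],[np.sin(yaw),-np.cos(yaw),0],[0,0,-1]])@Ro.from_euler("y",tilt,degrees=True).as_matrix()
    print("t",s["time_s"],"pos",s["ee_pos"].round(4),"shift",(cur.T@(np.array(xyz)-s["ee_pos"])*1000).round(1),"rot",np.degrees(Ro.from_matrix(cur.T@W).as_rotvec()).round(2),"open",round(s["opening"],4),"grip",round(s["grasp_force"],1))
E
python3 - <<'E'
from h import *
tgt2([.4763,.3105,.084],np.pi+.29,-8)
p,im=shoot("wrist","w13")
for c,a,r in blobs(im,(105,120,40),(125,255,255),300): print(c.round(1),a,np.round(r[1],1),round(r[2],1),cv2.boxPoints(r).round(0).tolist())
cv2.imwrite("pics/c13.png",im[50:,100:450][:,:,::-1])
E
```

```text
t 28.9 pos [0.4689 0.3087 0.1431] shift [ 0.8 -0.4 59.6] rot [0.03 0.06 0.14] open 0.062 grip 0.0
[244.9 251.7] 3207 [ 66. 161.] -0.0 [[212.0, 344.0], [212.0, 183.0], [278.0, 183.0], [278.0, 344.0]]
```

View pics/c13.png

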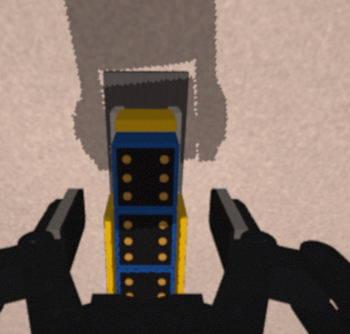

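Request:
apply_moves(plan=[{"xyz": [0.8, -0.4, 20], "rot": [0, 0, 0], "gripper": 62}, {"xyz": [0, 0, 20], "rot": [0, 0, 0], "gripper": 62}, {"xyz": [0, 0, 12], "rot": [0, 0, 0], "gripper": 62}, {"xyz": [0, 0, 7], "rot": [0, 0, 0], "gripper": 62}, {"xyz": [0, 0, 0], "rot": [0, 0, 0], "gripper": 62}])

```text
time_s: 29.45
ee_pos: [0.4749, 0.3101, 0.0829]
eef_rot: [-0.145, 0.987, 0.01, 0.068]
ft_force: [-0.2, 0.8, 0.1]
opening: 0.0626
grasp_force: 0.0
```

Request:
apply_moves(plan=[{"xyz": [0, 0, 0], "rot": [0, 0, 0], "gripper": 48}, {"xyz": [0, 0, 0], "rot": [0, 0, 0], "gripper": 34}, {"xyz": [0, 0, 0], "rot": [0, 0, 0], "gripper": 34}, {"xyz": [0, 0, 0], "rot": [0, 0, 0], "gripper": 34}, {"xyz": [0, 0, 0], "rot": [0, 0, 0], "gripper": 34}])

```text
time_s: 29.95
ee_pos: [0.476, 0.3106, 0.0849]
eef_rot: [-0.145, 0.987, 0.01, 0.07]
ft_force: [-1.8, -0.0, 5.3]
opening: 0.0391
grasp_force: 70.6
```

```bash
python3 - <<'E'
from h import *
tgt2([.4763,.3105,.084],np.pi+.29,-8)
E
```

```text
t 29.95 pos [0.476  0.3106 0.0849] shift [-0.1 -0.2  0.9] rot [0.04 0.11 0.16] open 0.0391 grip 70.6
```

Request:
apply_moves(plan=[{"xyz": [0, 0, -10], "rot": [0, 0, 0], "gripper": 34}, {"xyz": [0, 0, -30], "rot": [0, 0, 0], "gripper": 34}, {"xyz": [0, 0, -30], "rot": [0, 0, 0], "gripper": 34}, {"xyz": [0, 0, -30], "rot": [0, 0, 0], "gripper": 34}, {"xyz": [0, 0, 0], "rot": [0, 8, 0], "gripper": 34}])

```text
time_s: 30.45
ee_pos: [0.4612, 0.3067, 0.1874]
eef_rot: [-0.147, 0.989, 0.001, 0.002]
ft_force: [1.5, -0.7, -1.6]
opening: 0.0392
grasp_force: 73.4
```

Request:
apply_moves(plan=[{"xyz": [0, 0, 0], "rot": [0, 0, 7], "gripper": 34}, {"xyz": [0, 0, 0], "rot": [0, 0, 7], "gripper": 34}, {"xyz": [-21.8, -38.5, 0], "rot": [0, 0, 0], "gripper": 34}, {"xyz": [-21.8, -38.5, 0], "rot": [0, 0, 0], "gripper": 34}, {"xyz": [-21.8, -38.5, 0], "rot": [0, 0, 0], "gripper": 34}])

```text
time_s: 30.95
ee_pos: [0.5329, 0.1929, 0.1823]
eef_rot: [-0.025, 1.0, -0.0, -0.0]
ft_force: [0.3, 0.8, -1.0]
opening: 0.0389
grasp_force: 73.4
```

Request:
apply_moves(plan=[{"xyz": [-21.8, -38.5, 0], "rot": [0, 0, 0], "gripper": 34}, {"xyz": [-21.8, -38.5, 0], "rot": [0, 0, 0], "gripper": 34}, {"xyz": [-21.8, -38.5, 0], "rot": [0, 0, 0], "gripper": 34}, {"xyz": [-21.8, -38.5, 0], "rot": [0, 0, 0], "gripper": 34}, {"xyz": [-21.8, -38.5, 0], "rot": [0, 0, 0], "gripper": 34}])

```text
time_s: 31.45
ee_pos: [0.6512, 0.0054, 0.182]
eef_rot: [-0.024, 1.0, 0.0, -0.001]
ft_force: [1.3, 0.1, -1.1]
opening: 0.0392
grasp_force: 73.4
```

Request:
apply_moves(plan=[{"xyz": [0, 0, 35], "rot": [0, 0, 0], "gripper": 34}, {"xyz": [0, 0, 20], "rot": [0, 0, 0], "gripper": 34}, {"xyz": [0, 0, 0], "rot": [0, 0, 0], "gripper": 34}, {"xyz": [0, 0, 0], "rot": [0, 0, 0], "gripper": 34}, {"xyz": [0, 0, 0], "rot": [0, 0, 0], "gripper": 34}])

```text
time_s: 31.95
ee_pos: [0.6519, 0.0072, 0.1295]
eef_rot: [-0.024, 1.0, -0.0, 0.001]
ft_force: [0.5, 0.2, -1.1]
opening: 0.039
grasp_force: 73.4
```

```bash
python3 - <<'E'
from h import *
tgt([.652,.0075,.055],np.pi+.048)
p,im=shoot("wrist","w14")
cv2.imwrite("pics/c14.png",im[:,:,::-1])
E
```

```text
t 31.95 pos [0.6519 0.0072 0.1295] shift [ 0.1  0.3 74.5] rot [-0.03  0.15  0.05] open 0.039 grip 73.4
```

View pics/c14.png

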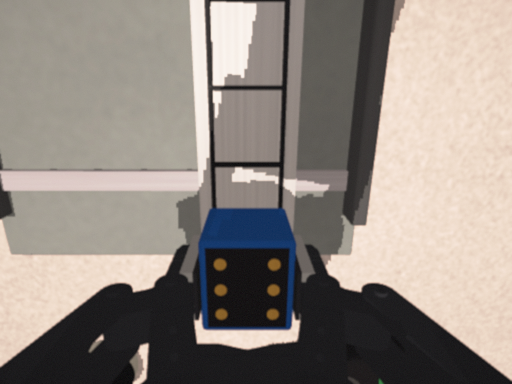

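```bash
python3 - <<'E'
from h import *
p=np.load("pics/w14.npy",allow_pickle=True).item();im=cv2.imread("pics/w14.png")[:,:,::-1].copy()
print("ribs",ray(p,(248,88),.032),ray(p,(248,164),.032),"sides",ray(p,(211,126),.032),ray(p,(284.5,126),.032))
d=blobs(im[230:340,190:310].copy(),(10,120,90),(22,255,255),15)
c=np.array([b[0] for b in d]);print(c+[190,230]);m=(c.min(0)+c.max(0))/2+[190,230]
print("block top",ray(p,m,.1435))
E
```

```text
ribs [0.57189833 0.00431913 0.032     ] [0.62441056 0.0069229  0.032     ] sides [ 0.59843172 -0.02032506  0.032     ] [0.59594319 0.03111568 0.032     ]
[[219.51754386 264.07017544]
 [273.77118644 264.18644068]
 [220.30841121 289.72897196]
 [273.19811321 289.75471698]
 [220.94897959 313.78571429]
 [272.31683168 313.86138614]]
block top [0.65080799 0.00731439 0.1435    ]
```

Request:
apply_moves(plan=[{"xyz": [-0.8, 0.3, 35], "rot": [0, 0, 0], "gripper": 34}, {"xyz": [0, 0, 25], "rot": [0, 0, 0], "gripper": 34}, {"xyz": [0, 0, 8], "rot": [0, 0, 0], "gripper": 34}, {"xyz": [0, 0, 0], "rot": [0, 0, 0], "gripper": 34}, {"xyz": [0, 0, 0], "rot": [0, 0, 0], "gripper": 34}])

```text
time_s: 32.5
ee_pos: [0.6531, 0.0073, 0.0617]
eef_rot: [-0.024, 1.0, -0.0, 0.002]
ft_force: [0.1, -0.2, -1.5]
opening: 0.0389
grasp_force: 73.4
```

```bash
python3 - <<'E'
from h import *
tgt([.6525,.0075,.0545],np.pi+.048)
E
```

```text
t 32.5 pos [0.6531 0.0073 0.0617] shift [0.7 0.2 7.2] rot [-0.04  0.17  0.04] open 0.0389 grip 73.4
```

Request:
apply_moves(plan=[{"xyz": [0.7, 0, 4], "rot": [0, 0, 0], "gripper": 34}, {"xyz": [0, 0, 3.5], "rot": [0, 0, 0], "gripper": 34}, {"xyz": [0, 0, 0], "rot": [0, 0, 0], "gripper": 34}, {"xyz": [0, 0, 0], "rot": [0, 0, 0], "gripper": 34}, {"xyz": [0, 0, 0], "rot": [0, 0, 0], "gripper": 48}])

```text
time_s: 33.0
ee_pos: [0.6515, 0.0073, 0.0527]
eef_rot: [-0.024, 1.0, -0.0, 0.001]
ft_force: [0.1, 0.1, 0.6]
opening: 0.0477
grasp_force: 0.0
```

Request:
apply_moves(plan=[{"xyz": [0, 0, 0], "rot": [0, 0, 0], "gripper": 58}, {"xyz": [0, 0, 0], "rot": [0, 0, 0], "gripper": 58}, {"xyz": [0, 0, -40], "rot": [0, 0, 0], "gripper": 60}, {"xyz": [0, 0, -45], "rot": [0, 0, 0], "gripper": 62}, {"xyz": [0, 0, -45], "rot": [0, 0, 0], "gripper": 62}])

```text
time_s: 33.5
ee_pos: [0.6505, 0.0074, 0.1828]
eef_rot: [-0.024, 1.0, 0.0, -0.001]
ft_force: [0.9, -0.2, -0.4]
opening: 0.0622
grasp_force: 0.0
```

Request:
apply_moves(plan=[{"xyz": [21.8, 38.5, 0], "rot": [0, 0, 0], "gripper": 62}, {"xyz": [21.8, 38.5, 0], "rot": [0, 0, 0], "gripper": 62}, {"xyz": [21.8, 38.5, 0], "rot": [0, 0, 0], "gripper": 62}, {"xyz": [21.8, 38.5, 0], "rot": [0, 0, 0], "gripper": 62}, {"xyz": [21.8, 38.5, 0], "rot": [0, 0, 0], "gripper": 62}])

```text
time_s: 34.0
ee_pos: [0.5317, 0.1956, 0.1821]
eef_rot: [-0.024, 1.0, 0.0, -0.0]
ft_force: [-0.6, 0.5, -1.4]
opening: 0.0622
grasp_force: 0.0
```

Request:
apply_moves(plan=[{"xyz": [21.8, 38.5, 0], "rot": [0, 0, 0], "gripper": 62}, {"xyz": [21.8, 38.5, 0], "rot": [0, 0, 0], "gripper": 62}, {"xyz": [21.8, 38.5, 0], "rot": [0, 0, 0], "gripper": 62}, {"xyz": [0, 0, 0], "rot": [0, 0, -7], "gripper": 62}, {"xyz": [0, 0, 0], "rot": [0, 0, -7], "gripper": 62}])

```text
time_s: 34.5
ee_pos: [0.4608, 0.3078, 0.1819]
eef_rot: [-0.15, 0.989, -0.0, -0.0]
ft_force: [0.9, -0.3, 0.5]
opening: 0.062
grasp_force: 0.0
```

Request:
apply_moves(plan=[{"xyz": [0, 0, 0], "rot": [0, -8, 0], "gripper": 62}, {"xyz": [0, 0, 30], "rot": [0, 0, 0], "gripper": 62}, {"xyz": [0, 0, 0], "rot": [0, 0, 0], "gripper": 62}, {"xyz": [0, 0, 0], "rot": [0, 0, 0], "gripper": 62}, {"xyz": [0, 0, 0], "rot": [0, 0, 0], "gripper": 62}])

```text
time_s: 35.0
ee_pos: [0.4668, 0.308, 0.1536]
eef_rot: [-0.145, 0.987, 0.01, 0.07]
ft_force: [0.6, -0.5, 0.1]
opening: 0.0621
grasp_force: 0.0
```

```bash
cat >> h.py <<'E'
def front(f):
    """front block of the lane: centre of its two front rows' brass dots in a tilted wrist view"""
    p,im=shoot("wrist",f)
    d=blobs(im,(8,110,50),(24,255,255),10)
    print("dots",[(c.round(0).astype(int).tolist(),int(a)) for c,a,_ in d if 200<c[0]<300])
    for c,a,r in blobs(im,(105,120,40),(125,255,255),300): print("blue",c.round(1),a,np.round(r[1],1),round(r[2],1),cv2.boxPoints(r).round(0).tolist())
    return p
E
python3 - <<'E'
from h import *
tgt2([.4763,.3105,.084],np.pi+.29,-8)
front("w15")
E
```

```text
t 35.0 pos [0.4668 0.308  0.1536] shift [ 0.1 -0.3 70.2] rot [0.03 0.07 0.15] open 0.0621 grip 0.0
dots [([245, 167], 1229), ([227, 204], 63), ([263, 204], 63), ([228, 222], 61), ([263, 222], 61), ([228, 239], 56), ([263, 239], 57), ([212, 295], 962), ([279, 295], 960), ([229, 266], 54), ([262, 267], 63), ([229, 282], 68), ([262, 282], 71), ([229, 297], 66), ([261, 297], 66)]
blue [245.3 229.2] 2415 [ 62. 127.] 0.0 [[214.0, 306.0], [214.0, 179.0], [276.0, 179.0], [276.0, 306.0]]
```

Request:
apply_moves(plan=[{"xyz": [0, 0, 25], "rot": [0, 0, 0], "gripper": 62}, {"xyz": [0, 0, 22], "rot": [0, 0, 0], "gripper": 62}, {"xyz": [0, 0, 15], "rot": [0, 0, 0], "gripper": 62}, {"xyz": [0, 0, 7], "rot": [0, 0, 0], "gripper": 62}, {"xyz": [0, 0, 0], "rot": [0, 0, 0], "gripper": 62}])

```text
time_s: 35.55
ee_pos: [0.4751, 0.3104, 0.0836]
eef_rot: [-0.145, 0.987, 0.01, 0.068]
ft_force: [-0.4, -0.3, -0.3]
opening: 0.0623
grasp_force: 0.0
```

Request:
apply_moves(plan=[{"xyz": [0, 0, 0], "rot": [0, 0, 0], "gripper": 48}, {"xyz": [0, 0, 0], "rot": [0, 0, 0], "gripper": 34}, {"xyz": [0, 0, 0], "rot": [0, 0, 0], "gripper": 34}, {"xyz": [0, 0, 0], "rot": [0, 0, 0], "gripper": 34}, {"xyz": [0, 0, 0], "rot": [0, 0, 0], "gripper": 34}])

```text
time_s: 36.05
ee_pos: [0.4761, 0.311, 0.0856]
eef_rot: [-0.146, 0.987, 0.01, 0.07]
ft_force: [-1.6, -0.3, 6.0]
opening: 0.0392
grasp_force: 70.6
```

Request:
apply_moves(plan=[{"xyz": [0, 0, -10], "rot": [0, 0, 0], "gripper": 34}, {"xyz": [0, 0, -30], "rot": [0, 0, 0], "gripper": 34}, {"xyz": [0, 0, -30], "rot": [0, 0, 0], "gripper": 34}, {"xyz": [0, 0, -30], "rot": [0, 0, 0], "gripper": 34}, {"xyz": [0, 0, 0], "rot": [0, 8, 0], "gripper": 34}])

```text
time_s: 36.55
ee_pos: [0.4611, 0.307, 0.188]
eef_rot: [-0.147, 0.989, 0.001, 0.002]
ft_force: [1.2, 0.4, -2.0]
opening: 0.0388
grasp_force: 73.4
```

Request:
apply_moves(plan=[{"xyz": [0, 0, 0], "rot": [0, 0, 7], "gripper": 34}, {"xyz": [0, 0, 0], "rot": [0, 0, 7], "gripper": 34}, {"xyz": [-15.2, -38.5, 0], "rot": [0, 0, 0], "gripper": 34}, {"xyz": [-15.2, -38.5, 0], "rot": [0, 0, 0], "gripper": 34}, {"xyz": [-15.2, -38.5, 0], "rot": [0, 0, 0], "gripper": 34}])

```text
time_s: 37.05
ee_pos: [0.5127, 0.1922, 0.1827]
eef_rot: [-0.025, 1.0, -0.0, -0.001]
ft_force: [0.8, 0.6, -1.9]
opening: 0.0385
grasp_force: 73.4
```

Request:
apply_moves(plan=[{"xyz": [-15.2, -38.5, 0], "rot": [0, 0, 0], "gripper": 34}, {"xyz": [-15.2, -38.5, 0], "rot": [0, 0, 0], "gripper": 34}, {"xyz": [-15.2, -38.5, 0], "rot": [0, 0, 0], "gripper": 34}, {"xyz": [-15.2, -38.5, 0], "rot": [0, 0, 0], "gripper": 34}, {"xyz": [-15.2, -38.5, 0], "rot": [0, 0, 0], "gripper": 34}])

```text
time_s: 37.55
ee_pos: [0.5981, 0.0032, 0.1827]
eef_rot: [-0.024, 1.0, 0.0, -0.001]
ft_force: [0.6, 0.1, -1.8]
opening: 0.0391
grasp_force: 73.4
```

Request:
apply_moves(plan=[{"xyz": [0, 0, 35], "rot": [0, 0, 0], "gripper": 34}, {"xyz": [0, 0, 20], "rot": [0, 0, 0], "gripper": 34}, {"xyz": [0, 0, 0], "rot": [0, 0, 0], "gripper": 34}, {"xyz": [0, 0, 0], "rot": [0, 0, 0], "gripper": 34}, {"xyz": [0, 0, 0], "rot": [0, 0, 0], "gripper": 34}])

```text
time_s: 38.05
ee_pos: [0.5991, 0.0049, 0.1298]
eef_rot: [-0.024, 1.0, -0.0, 0.001]
ft_force: [0.1, 0.1, -1.4]
opening: 0.0388
grasp_force: 73.3
```

```bash
cat >> h.py <<'E'
def held(f,z=.014):
    """middle of the held block's brass dots (its top z above the TCP)"""
    s=observe();p,im=shoot("wrist",f)
    d=blobs(im[230:350,190:310].copy(),(10,120,90),(22,255,255),15)
    c=np.array([b[0] for b in d]);m=(c.min(0)+c.max(0))/2+[190,230]
    print(len(d),"block",ray(p,m,s["ee_pos"][2]+z).round(4))
E
python3 - <<'E'
from h import *
tgt([.598,.0052,.0545],np.pi+.048)
held("w16")
E
```

```text
t 38.05 pos [0.5991 0.0049 0.1298] shift [ 1.3  0.4 75.3] rot [-0.04  0.14  0.05] open 0.0388 grip 73.3
6 block [0.5973 0.005  0.1438]
```

Request:
apply_moves(plan=[{"xyz": [-0.3, 0.3, 35], "rot": [0, 0, 0], "gripper": 34}, {"xyz": [0, 0, 25], "rot": [0, 0, 0], "gripper": 34}, {"xyz": [0, 0, 8], "rot": [0, 0, 0], "gripper": 34}, {"xyz": [0, 0, 0], "rot": [0, 0, 0], "gripper": 34}, {"xyz": [0, 0, 0], "rot": [0, 0, 0], "gripper": 34}])

```text
time_s: 38.6
ee_pos: [0.5998, 0.0049, 0.062]
eef_rot: [-0.024, 1.0, -0.0, 0.001]
ft_force: [0.7, 0.5, -1.4]
opening: 0.039
grasp_force: 73.4
```

Request:
apply_moves(plan=[{"xyz": [0.7, 0, 4], "rot": [0, 0, 0], "gripper": 34}, {"xyz": [0, 0, 3.5], "rot": [0, 0, 0], "gripper": 34}, {"xyz": [0, 0, 0], "rot": [0, 0, 0], "gripper": 34}, {"xyz": [0, 0, 0], "rot": [0, 0, 0], "gripper": 34}, {"xyz": [0, 0, 0], "rot": [0, 0, 0], "gripper": 34}])

```text
time_s: 39.1
ee_pos: [0.599, 0.0048, 0.0544]
eef_rot: [-0.024, 1.0, -0.0, 0.001]
ft_force: [-0.3, -0.4, 6.2]
opening: 0.0393
grasp_force: 74.1
```

Request:
apply_moves(plan=[{"xyz": [0, 0, 0], "rot": [0, 0, 0], "gripper": 48}, {"xyz": [0, 0, 0], "rot": [0, 0, 0], "gripper": 58}, {"xyz": [0, 0, 0], "rot": [0, 0, 0], "gripper": 58}, {"xyz": [0, 0, -40], "rot": [0, 0, 0], "gripper": 60}, {"xyz": [0, 0, -45], "rot": [0, 0, 0], "gripper": 62}])

```text
time_s: 39.6
ee_pos: [0.596, 0.0053, 0.1362]
eef_rot: [-0.024, 1.0, 0.001, -0.003]
ft_force: [1.5, -0.8, 0.6]
opening: 0.0621
grasp_force: 0.0
```

Request:
apply_moves(plan=[{"xyz": [0, 0, -45], "rot": [0, 0, 0], "gripper": 62}, {"xyz": [15.2, 38.5, 0], "rot": [0, 0, 0], "gripper": 62}, {"xyz": [15.2, 38.5, 0], "rot": [0, 0, 0], "gripper": 62}, {"xyz": [15.2, 38.5, 0], "rot": [0, 0, 0], "gripper": 62}, {"xyz": [15.2, 38.5, 0], "rot": [0, 0, 0], "gripper": 62}])

```text
time_s: 40.1
ee_pos: [0.5288, 0.1571, 0.1827]
eef_rot: [-0.024, 1.0, 0.0, 0.0]
ft_force: [0.3, -0.5, -0.5]
opening: 0.0622
grasp_force: 0.0
```

Request:
apply_moves(plan=[{"xyz": [15.2, 38.5, 0], "rot": [0, 0, 0], "gripper": 62}, {"xyz": [15.2, 38.5, 0], "rot": [0, 0, 0], "gripper": 62}, {"xyz": [15.2, 38.5, 0], "rot": [0, 0, 0], "gripper": 62}, {"xyz": [15.2, 38.5, 0], "rot": [0, 0, 0], "gripper": 62}, {"xyz": [0, 0, 0], "rot": [0, 0, -7], "gripper": 62}])

```text
time_s: 40.6
ee_pos: [0.4591, 0.3102, 0.1825]
eef_rot: [-0.089, 0.996, 0.0, -0.0]
ft_force: [1.0, -1.0, 0.7]
opening: 0.0624
grasp_force: 0.0
```

Request:
apply_moves(plan=[{"xyz": [0, 0, 0], "rot": [0, 0, -7], "gripper": 62}, {"xyz": [0, 0, 0], "rot": [0, -8, 0], "gripper": 62}, {"xyz": [0, 0, 30], "rot": [0, 0, 0], "gripper": 62}, {"xyz": [0, 0, 0], "rot": [0, 0, 0], "gripper": 62}, {"xyz": [0, 0, 0], "rot": [0, 0, 0], "gripper": 62}])

```text
time_s: 41.1
ee_pos: [0.4652, 0.3078, 0.1527]
eef_rot: [-0.145, 0.987, 0.01, 0.068]
ft_force: [0.5, -0.6, 0.6]
opening: 0.0619
grasp_force: 0.0
```

```bash
python3 - <<'E'
from h import *
tgt2([.4763,.3105,.084],np.pi+.29,-8)
front("w17")
E
```

```text
t 41.1 pos [0.4652 0.3078 0.1527] shift [-1.8 -0.7 69.6] rot [ 0.01 -0.1   0.15] open 0.0619 grip 0.0
dots [([245, 170], 1230), ([227, 207], 64), ([263, 207], 61), ([227, 225], 61), ([262, 225], 60), ([228, 242], 57), ([262, 242], 57), ([212, 296], 1031), ([278, 295], 996)]
blue [244.8 202.7] 1402 [71. 63.] 90.0 [[213.0, 182.0], [276.0, 182.0], [276.0, 253.0], [213.0, 253.0]]
```

Only one block is left (so new4 is absent), and it is seated at the stop.

Request:
apply_moves(plan=[{"xyz": [-0.8, -0.3, 25], "rot": [0, 0, 0], "gripper": 62}, {"xyz": [0, 0, 22], "rot": [0, 0, 0], "gripper": 62}, {"xyz": [0, 0, 15], "rot": [0, 0, 0], "gripper": 62}, {"xyz": [0, 0, 7], "rot": [0, 0, 0], "gripper": 62}, {"xyz": [0, 0, 0], "rot": [0, 0, 0], "gripper": 62}])

```text
time_s: 41.65
ee_pos: [0.4755, 0.3106, 0.0843]
eef_rot: [-0.145, 0.987, 0.01, 0.068]
ft_force: [0.5, 0.0, 0.2]
opening: 0.0621
grasp_force: 0.0
```

Request:
apply_moves(plan=[{"xyz": [0, 0, 0], "rot": [0, 0, 0], "gripper": 48}, {"xyz": [0, 0, 0], "rot": [0, 0, 0], "gripper": 34}, {"xyz": [0, 0, 0], "rot": [0, 0, 0], "gripper": 34}, {"xyz": [0, 0, 0], "rot": [0, 0, 0], "gripper": 34}, {"xyz": [0, 0, 0], "rot": [0, 0, 0], "gripper": 34}])

```text
time_s: 42.15
ee_pos: [0.4764, 0.3112, 0.0863]
eef_rot: [-0.146, 0.987, 0.01, 0.07]
ft_force: [-1.5, 0.0, 6.8]
opening: 0.0391
grasp_force: 70.6
```

Request:
apply_moves(plan=[{"xyz": [0, 0, -10], "rot": [0, 0, 0], "gripper": 34}, {"xyz": [0, 0, -30], "rot": [0, 0, 0], "gripper": 34}, {"xyz": [0, 0, -30], "rot": [0, 0, 0], "gripper": 34}, {"xyz": [0, 0, -30], "rot": [0, 0, 0], "gripper": 34}, {"xyz": [0, 0, 0], "rot": [0, 8, 0], "gripper": 34}])

```text
time_s: 42.65
ee_pos: [0.4614, 0.3072, 0.1886]
eef_rot: [-0.147, 0.989, 0.001, 0.002]
ft_force: [1.3, 0.6, -1.1]
opening: 0.0392
grasp_force: 73.1
```

Request:
apply_moves(plan=[{"xyz": [0, 0, 0], "rot": [0, 0, 7], "gripper": 34}, {"xyz": [0, 0, 0], "rot": [0, 0, 7], "gripper": 34}, {"xyz": [-8.5, -38.5, 0], "rot": [0, 0, 0], "gripper": 34}, {"xyz": [-8.5, -38.5, 0], "rot": [0, 0, 0], "gripper": 34}, {"xyz": [-8.5, -38.5, 0], "rot": [0, 0, 0], "gripper": 34}])

```text
time_s: 43.15
ee_pos: [0.4927, 0.1914, 0.1833]
eef_rot: [-0.025, 1.0, -0.0, -0.001]
ft_force: [0.7, -0.7, -1.0]
opening: 0.0392
grasp_force: 73.1
```

Request:
apply_moves(plan=[{"xyz": [-8.5, -38.5, 0], "rot": [0, 0, 0], "gripper": 34}, {"xyz": [-8.5, -38.5, 0], "rot": [0, 0, 0], "gripper": 34}, {"xyz": [-8.5, -38.5, 0], "rot": [0, 0, 0], "gripper": 34}, {"xyz": [-8.5, -38.5, 0], "rot": [0, 0, 0], "gripper": 34}, {"xyz": [-8.5, -38.5, 0], "rot": [0, 0, 0], "gripper": 34}])

```text
time_s: 43.65
ee_pos: [0.5446, 0.0009, 0.1834]
eef_rot: [-0.024, 1.0, 0.0, -0.001]
ft_force: [0.5, 1.0, -1.7]
opening: 0.039
grasp_force: 73.1
```

Request:
apply_moves(plan=[{"xyz": [0, 0, 35], "rot": [0, 0, 0], "gripper": 34}, {"xyz": [0, 0, 20], "rot": [0, 0, 0], "gripper": 34}, {"xyz": [0, 0, 0], "rot": [0, 0, 0], "gripper": 34}, {"xyz": [0, 0, 0], "rot": [0, 0, 0], "gripper": 34}, {"xyz": [0, 0, 0], "rot": [0, 0, 0], "gripper": 34}])

```text
time_s: 44.15
ee_pos: [0.5459, 0.0025, 0.1303]
eef_rot: [-0.024, 1.0, -0.0, 0.001]
ft_force: [0.3, 1.0, -1.4]
opening: 0.0389
grasp_force: 73.1
```

```bash
python3 - <<'E'
from h import *
tgt([.5443,.0026,.0545],np.pi+.048)
held("w18")
E
```

```text
t 44.15 pos [0.5459 0.0025 0.1303] shift [ 1.8  0.3 75.8] rot [-0.03  0.13  0.05] open 0.0389 grip 73.1
8 block [0.5492 0.0028 0.1443]
```

Request:
apply_moves(plan=[{"xyz": [0, 0.2, 35], "rot": [0, 0, 0], "gripper": 34}, {"xyz": [0, 0, 25], "rot": [0, 0, 0], "gripper": 34}, {"xyz": [0, 0, 8], "rot": [0, 0, 0], "gripper": 34}, {"xyz": [0, 0, 0], "rot": [0, 0, 0], "gripper": 34}, {"xyz": [0, 0, 0], "rot": [0, 0, 0], "gripper": 34}])

```text
time_s: 44.7
ee_pos: [0.5463, 0.0024, 0.0625]
eef_rot: [-0.024, 1.0, -0.0, 0.001]
ft_force: [-0.6, -0.2, -1.1]
opening: 0.0392
grasp_force: 73.1
```

Request:
apply_moves(plan=[{"xyz": [0.8, 0, 4], "rot": [0, 0, 0], "gripper": 34}, {"xyz": [0, 0, 3.5], "rot": [0, 0, 0], "gripper": 34}, {"xyz": [0, 0, 0], "rot": [0, 0, 0], "gripper": 34}, {"xyz": [0, 0, 0], "rot": [0, 0, 0], "gripper": 34}, {"xyz": [0, 0, 0], "rot": [0, 0, 0], "gripper": 34}])

```text
time_s: 45.2
ee_pos: [0.5453, 0.0023, 0.0548]
eef_rot: [-0.024, 1.0, -0.0, 0.001]
ft_force: [-2.0, 0.3, 6.5]
opening: 0.0388
grasp_force: 73.7
```

Request:
apply_moves(plan=[{"xyz": [0, 0, 0], "rot": [0, 0, 0], "gripper": 48}, {"xyz": [0, 0, 0], "rot": [0, 0, 0], "gripper": 58}, {"xyz": [0, 0, 0], "rot": [0, 0, 0], "gripper": 58}, {"xyz": [0, 0, -40], "rot": [0, 0, 0], "gripper": 60}, {"xyz": [0, 0, -45], "rot": [0, 0, 0], "gripper": 62}])

```text
time_s: 45.7
ee_pos: [0.5424, 0.0028, 0.137]
eef_rot: [-0.024, 1.0, 0.001, -0.003]
ft_force: [1.3, -0.2, 1.1]
opening: 0.062
grasp_force: 0.0
```

Request:
apply_moves(plan=[{"xyz": [0, 0, -50], "rot": [0, 0, 0], "gripper": 50}, {"xyz": [36, 0, -40], "rot": [0, 0, 0], "gripper": 50}, {"xyz": [36, 0, 0], "rot": [0, 0, 0], "gripper": 50}, {"xyz": [37, 0, 0], "rot": [0, 0, 0], "gripper": 50}, {"xyz": [0, 0, 0], "rot": [0, 0, 0], "gripper": 50}])

```text
time_s: 46.2
ee_pos: [0.4344, -0.0021, 0.2244]
eef_rot: [-0.024, 1.0, 0.0, -0.001]
ft_force: [0.7, 0.3, -0.0]
opening: 0.0503
grasp_force: 0.0
```

```bash
python3 - <<'E'
from h import *
tgt([.4366,-.003,.145],np.pi+.048)
p,im=shoot("wrist","w19")
pt,it=shoot("top","t19")
print("red");tops(im,p,.09,(0,150,60),(6,255,255),30)
b=it[110:240,215:425]
cv2.imwrite("pics/c19.png",np.vstack([im,cv2.resize(b,(336,208))[:,:512] if False else np.pad(cv2.resize(b,(336,208)),((0,0),(0,176),(0,0)))])[:,:,::-1])
E
```

```text
t 46.2 pos [ 0.4344 -0.0021  0.2244] shift [-2.3 -1.  79.3] rot [ 0.02 -0.1  -0.  ] open 0.0503 grip 0.0
red
[ 22.8 107.3] 2700 [100.2  28.9] 86.6 [ 0.3768 -0.1849  0.09  ]
[245.2 182. ] 795 [15. 70.] 0.0 [ 0.431  -0.0034  0.09  ]
```

View pics/c19.png

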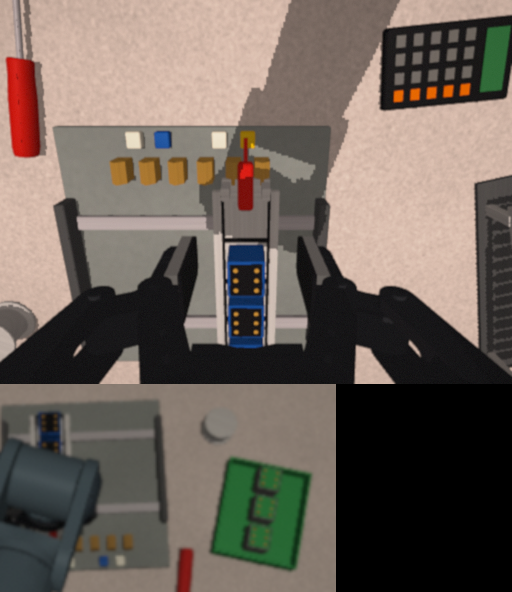

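Request:
apply_moves(plan=[{"xyz": [-2, -0.8, 40], "rot": [0, 0, 0], "gripper": 50}, {"xyz": [0, 0, 40], "rot": [0, 0, 0], "gripper": 50}, {"xyz": [0, 0, 0], "rot": [0, 0, 0], "gripper": 50}, {"xyz": [0, 0, 0], "rot": [0, 0, 0], "gripper": 50}, {"xyz": [0, 0, 0], "rot": [0, 0, 0], "gripper": 50}])

```text
time_s: 46.8
ee_pos: [0.4419, -0.0038, 0.1477]
eef_rot: [-0.024, 1.0, -0.001, 0.002]
ft_force: [-0.6, 0.1, -0.3]
opening: 0.05
grasp_force: 0.0
```

```bash
python3 - <<'E'
from h import *
tgt([.4366,-.003,.084],np.pi+.048)
p,im=shoot("wrist","w20")
h=cv2.cvtColor(im,cv2.COLOR_RGB2HSV);m=cv2.inRange(h,(0,150,60),(6,255,255))
for r in range(170,250,10):
    c=np.flatnonzero(m[r,150:400])
    if len(c): print(r,c[0]+150,c[-1]+150,ray(p,((c[0]+c[-1])/2+150,r),.09).round(4)[:2])
E
```

```text
t 46.8 pos [ 0.4419 -0.0038  0.1477] shift [ 5.4  1.1 63.7] rot [-0.06  0.2   0.03] open 0.05 grip 0.0
170 246 250 [ 0.4087 -0.0045]
180 238 258 [ 0.4149 -0.0042]
190 237 258 [ 0.4213 -0.0042]
200 238 258 [ 0.4278 -0.0036]
210 238 258 [ 0.4344 -0.0032]
220 238 258 [ 0.4412 -0.0029]
230 238 257 [ 0.4482 -0.0029]
240 239 256 [ 0.4552 -0.0025]
```

Request:
apply_moves(plan=[{"xyz": [5.4, 0.8, 22], "rot": [0, 0, 0], "gripper": 50}, {"xyz": [0, 0, 22], "rot": [0, 0, 0], "gripper": 50}, {"xyz": [0, 0, 20], "rot": [0, 0, 0], "gripper": 50}, {"xyz": [0, 0, 0], "rot": [0, 0, 0], "gripper": 50}, {"xyz": [0, 0, 0], "rot": [0, 0, 0], "gripper": 50}])

```text
time_s: 47.35
ee_pos: [0.4356, -0.0031, 0.0829]
eef_rot: [-0.024, 1.0, -0.0, 0.001]
ft_force: [-0.9, 0.1, 0.2]
opening: 0.0501
grasp_force: 0.0
```

Request:
apply_moves(plan=[{"xyz": [0, 0, 0], "rot": [0, 0, 0], "gripper": 30}, {"xyz": [0, 0, 0], "rot": [0, 0, 0], "gripper": 20}, {"xyz": [0, 0, 0], "rot": [0, 0, 0], "gripper": 8}, {"xyz": [0, 0, 0], "rot": [0, 0, 0], "gripper": 8}, {"xyz": [0, 0, 0], "rot": [0, 0, 0], "gripper": 8}], squeeze=50)

```text
time_s: 47.85
ee_pos: [0.4355, -0.0031, 0.0828]
eef_rot: [-0.024, 1.0, -0.0, 0.001]
ft_force: [0.2, -0.0, 7.1]
opening: 0.0131
grasp_force: 49.4
```

Request:
apply_moves(plan=[{"xyz": [0, 0, -7], "rot": [0, 0, 0], "gripper": 8}, {"xyz": [0, 0, -7], "rot": [0, 0, 0], "gripper": 8}, {"xyz": [0, 0, -6.5], "rot": [0, 0, 0], "gripper": 8}, {"xyz": [0, 0, 0], "rot": [0, 0, 0], "gripper": 8}, {"xyz": [0, 0, 0], "rot": [0, 0, 0], "gripper": 8}])

```text
time_s: 48.35
ee_pos: [0.4353, -0.003, 0.1023]
eef_rot: [-0.024, 1.0, -0.0, 0.001]
ft_force: [7.5, 0.4, -4.2]
opening: 0.013
grasp_force: 48.7
```

Request:
apply_moves(plan=[{"xyz": [0, -3, 0], "rot": [0, 0, 0], "gripper": 8}, {"xyz": [0, -5, 0], "rot": [0, 0, 0], "gripper": 8}, {"xyz": [0, -7, 0], "rot": [0, 0, 0], "gripper": 8}, {"xyz": [0, -7, 0], "rot": [0, 0, 0], "gripper": 8}, {"xyz": [0, -7, 0], "rot": [0, 0, 0], "gripper": 8}])

```text
time_s: 48.85
ee_pos: [0.4367, -0.0318, 0.102]
eef_rot: [-0.024, 1.0, 0.0, 0.001]
ft_force: [6.9, 1.0, -4.2]
opening: 0.0132
grasp_force: 48.9
```

Request:
apply_moves(plan=[{"xyz": [0, -7, 0], "rot": [0, 0, 0], "gripper": 8}, {"xyz": [0, -7, 0], "rot": [0, 0, 0], "gripper": 8}, {"xyz": [0, -7, 0], "rot": [0, 0, 0], "gripper": 8}, {"xyz": [0, -7, 0], "rot": [0, 0, 0], "gripper": 8}, {"xyz": [0, -7, 0], "rot": [0, 0, 0], "gripper": 8}])

```text
time_s: 49.35
ee_pos: [0.4383, -0.0668, 0.102]
eef_rot: [-0.024, 1.0, 0.0, 0.001]
ft_force: [6.8, 1.1, -4.4]
opening: 0.013
grasp_force: 48.9
```

Request:
apply_moves(plan=[{"xyz": [0, -7, 0], "rot": [0, 0, 0], "gripper": 8}, {"xyz": [0, -7, 0], "rot": [0, 0, 0], "gripper": 8}, {"xyz": [0, -7, 0], "rot": [0, 0, 0], "gripper": 8}, {"xyz": [0, -4, 0], "rot": [0, 0, 0], "gripper": 8}, {"xyz": [0, -1, 0], "rot": [0, 0, 0], "gripper": 8}])

```text
time_s: 49.85
ee_pos: [0.4396, -0.0929, 0.102]
eef_rot: [-0.024, 1.0, 0.0, 0.001]
ft_force: [8.4, 0.1, -4.9]
opening: 0.0132
grasp_force: 49.0
```

```bash
python3 - <<'E'
from h import *
tgt([.4395,-.0928,.084],np.pi+.048)
p,im=shoot("wrist","w21")
m=cv2.inRange(cv2.cvtColor(im,cv2.COLOR_RGB2HSV),(0,150,60),(6,255,255))
for r in (175,185,195,205):
    c=np.flatnonzero(m[r,150:400])
    if len(c): print(r,c[0]+150,c[-1]+150)
print([(c.round(1),a) for c,a,_ in blobs(im,(105,120,60),(125,255,255),100)])
E
```

```text
t 49.85 pos [ 0.4396 -0.0929  0.102 ] shift [ 0.1  0.1 18. ] rot [ 0.01  0.14 -0.03] open 0.0132 grip 49.0
175 245 249
185 244 250
195 244 250
205 244 250
[(array([249.1, 163. ]), np.int32(559)), (array([246.7, 333.4]), np.int32(1192))]
```

Pointer (col 247) is opposite the blue mark (249,163), so I lower the bar, release it and retreat.

Request:
apply_moves(plan=[{"xyz": [0, 0, 6.5], "rot": [0, 0, 0], "gripper": 8}, {"xyz": [0, 0, 7], "rot": [0, 0, 0], "gripper": 8}, {"xyz": [0, 0, 6], "rot": [0, 0, 0], "gripper": 8}, {"xyz": [0, 0, 0], "rot": [0, 0, 0], "gripper": 8}, {"xyz": [0, 0, 0], "rot": [0, 0, 0], "gripper": 30}])

```text
time_s: 50.4
ee_pos: [0.4383, -0.0925, 0.0822]
eef_rot: [-0.024, 1.0, 0.0, -0.001]
ft_force: [0.6, -1.2, -0.4]
opening: 0.0266
grasp_force: 0.0
```

Request:
apply_moves(plan=[{"xyz": [0, 0, 0], "rot": [0, 0, 0], "gripper": 50}, {"xyz": [0, 0, 0], "rot": [0, 0, 0], "gripper": 50}, {"xyz": [0, 0, -30], "rot": [0, 0, 0], "gripper": 50}, {"xyz": [0, 0, -45], "rot": [0, 0, 0], "gripper": 60}, {"xyz": [0, 0, -45], "rot": [0, 0, 0], "gripper": 60}])

```text
time_s: 50.9
ee_pos: [0.4377, -0.0922, 0.203]
eef_rot: [-0.024, 1.0, 0.001, -0.001]
ft_force: [0.9, -0.3, -0.6]
opening: 0.0599
grasp_force: 0.0
```

Request:
apply_moves(plan=[{"xyz": [0, 45, -40], "rot": [0, 0, 0], "gripper": 60}, {"xyz": [0, 45, -20], "rot": [0, 0, 0], "gripper": 60}, {"xyz": [0, 45, 0], "rot": [0, 0, 0], "gripper": 60}, {"xyz": [0, 45, 0], "rot": [0, 0, 0], "gripper": 60}, {"xyz": [0, 45, 0], "rot": [0, 0, 0], "gripper": 60}])

```text
time_s: 51.4
ee_pos: [0.4276, 0.1261, 0.2558]
eef_rot: [-0.024, 1.0, -0.0, 0.0]
ft_force: [1.3, -0.6, 0.9]
opening: 0.0605
grasp_force: 0.0
```

Request:
apply_moves(plan=[{"xyz": [0, 0, 0], "rot": [0, 0, 0], "gripper": 60}, {"xyz": [0, 0, 0], "rot": [0, 0, 0], "gripper": 60}, {"xyz": [0, 0, 0], "rot": [0, 0, 0], "gripper": 60}, {"xyz": [0, 0, 0], "rot": [0, 0, 0], "gripper": 60}, {"xyz": [0, 0, 0], "rot": [0, 0, 0], "gripper": 60}])

```text
time_s: 51.9
ee_pos: [0.4286, 0.1233, 0.2557]
eef_rot: [-0.023, 1.0, -0.0, -0.0]
ft_force: [0.5, -0.2, -0.0]
opening: 0.0605
grasp_force: 0.0
```

```bash
python3 - <<'E'
from h import *
p,im=shoot("top","t22")
print("red");tops(im,p,.09,(0,150,60),(6,255,255),30)
b=im[110:240,205:425]
cv2.imwrite("pics/c22.png",cv2.resize(b,None,fx=3.6,fy=3.6,interpolation=2)[:,:,::-1])
E
```

```text
red
[291.5  64.8] 59 [8. 7.] 90.0 [ 0.8599 -0.1252  0.09  ]
[280.3 206.6] 69 [17.  5.] 90.0 [ 0.4378 -0.0927  0.09  ]
[329.9 229.4] 244 [ 7.4 33.4] 4.4 [ 0.3763 -0.2273  0.09  ]
```

View pics/c22.png

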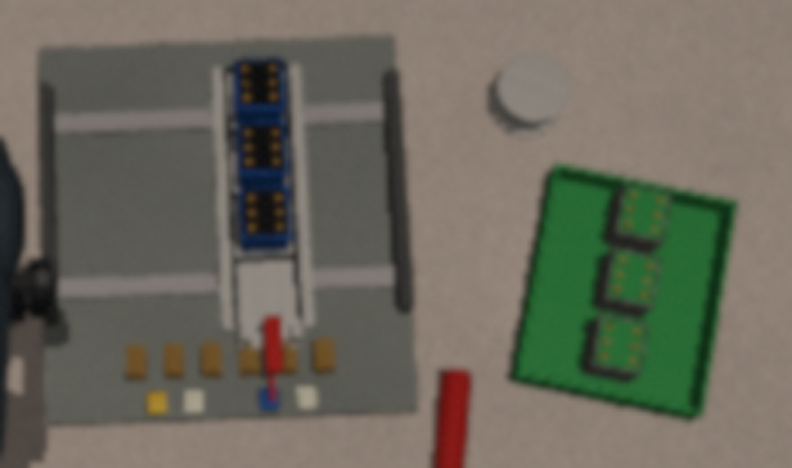

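The bar and pointer (270,385 in the crop) stand at the blue mark. The three blue blocks lie in the far three pockets and the three grey blocks lie flat in the green tray, so I hand in.

```bash
python3 -c "
from plant import *
print(hand_in())"
```

```text
the job is handed in; nothing more can be done
None
```

The job is handed in, with no verdict returned: the last picture showed the bar at the blue mark, all three blue blocks in their own pockets, and all three grey blocks in the green tray.

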